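# Quarantine bad battery packs

## Robot

A 6-joint arm with a two-finger parallel gripper is mounted at the origin on the work surface. World frame = base frame: x ahead of the robot, y to its left, z up, the work surface at z = 0. Lengths are in m, angles in rad, forces in N, time in s.
With the tool pointing down it reaches from about 0.325 to 1 m from the base axis. Payload 5.1 kg.
Tool frame: the origin (TCP) lies on the mounting face of the last link; the fingertips stand 173 mm ahead of it and the grasp point (between the pads) lies 155 mm ahead of it; z points along the fingers, y is the line along which they close (so a half turn about z gives the same grasp; the last joint's range is limited). The gripper opens to 85 mm and grips with 20 to 120 N. Pads are 22 mm wide; open, the fingers measure 114 mm over their backs; the gripper's body (76 mm by 85 mm) begins 54 mm behind the grasp point. The pads swing forward as they close: fully open they stand 13 mm farther back than shut.
Start: joints at [-1.284, 0.124, 1.65, -0, 1.367, -0.083], TCP at [0.235, -0.606, 0.405] pointing down, gripper open.
Joint ranges: [-2.61, 2.61], [-1.02, 2.33], [0.03, 2.71], [-1.35, 4.49], [0.32, 2.68], [-2.91, 2.91]. Speed limits (rad/s): [2.57, 2.57, 3.14, 3.14, 3.14, 3.14].

## Interface

Orientations are given as a unit quaternion [x, y, z, w].
In Python, from cell import telemetry, vision, close_job gives the robot as it stands. The module is installed in compiled form; this text tells all that it offers.
- The arm moves only by the shell command python3 -m creep 'ROWS'. ROWS is a JSON object of lists of equal length, an entry for each row: "xyz": the shift along the tool's x, y, z in cm, a list of three; "turn": the turn, a rotation vector about the tool's x, y, z in rad, a list of three; "hand": the closure, from 0 (fully open) to 1 (shut). In form: {"xyz": [[dx, dy, dz], ...], "turn": [[ax, ay, az], ...], "hand": [hand, ...]}. A call has 1 to 20 rows; each row shifts and turns the commanded pose from where the row before left it, along the tool's axes as they then stand; what a row does not reach is not made up. A row lasts 1/12 s, in which the tool goes at most 41.7 mm and 7.16 degrees, less where a joint would pass 70% of its speed; a pose out of reach is approached as far as the arm can. A call is refused whole if a number of a shift passes 4.17 or a number of a turn 0.125, either way. A call with a gripper value outside its range is refused whole. The fingers move at their own pace and stop on an object; the grip force is fixed at half the most. Time passes only in rows, so rows that do not move let the fingers close. It gives the time, the measured TCP pose, the force, the opening and the grip force at its end, in the units of the state.
- telemetry.get_state(): the state, without advancing time (a new reading comes with each control period).
- vision.grab_frame(name): name is "side" or "top" or "wrist"; returns (picture, depth): 420x560x3 uint8, red, green, blue; 420x560 float32, m along the optical axis (not along the pixel's ray), 0 where there is no reading.
- vision.calibration(name): a dict with "camera_matrix" (3x3 intrinsics, pixels), "xyz" and "orientation" of the camera in the world; the wrist camera has in their place "tool_from_camera" (4x4, takes a point from camera to tool coordinates, whose origin is the TCP and whose axes are the flange's). Camera axes: x right, y up, looking along -z (the intrinsics and any distortion apply to the point x, -y, -z); pixel columns grow to the right and rows downward; lengths in m; the calibration is good to about 2 mm. The wrist camera is an equidistant fisheye: a pixel r from the principal point sees the ray r / f radians off the axis. A picture is of the moment at which its call begins: read the wrist's pose just before it. calibration takes no time and is no camera call.
- close_job(): hands the job in; it is judged then, once.
Trained networks look in the newest picture that a camera, given by its name, has taken for a name from the list of things; names that differ only in an ending like _2 or _b are one class to them, and where a whole thing is asked for, a point or a joint stands for the part that bears it (a point fixed in the world has none). Each returns a list of dicts, best first, with "conf" (0 to 1); they miss things now and then, are a little off and sometimes report something else, mostly with a low value. They report only what shows in the picture. A call takes as long as a camera call. They do not tell look-alikes from the thing itself.
- vision.outline_of(query, camera): "pixels" (420x560 bool, what is visible of it) and "bbox" ([left, top, right, bottom] in pixels, round what is visible of it).
The state is a dict: "time": time; "qpos": joint angles; "joint_vel": joint speeds; "joint_torque": joint torques, N m; "ee_pos": TCP position; "tcp_rot": TCP orientation; "force": force on the tool from outside, world axes, zero at the start; "torque": the same for the moment, N m; "opening": finger opening in m; "grasp_force": force on a finger pad.
Only numpy, scipy, OpenCV 4.12 (cv2) and the standard library are available. Lean on these libraries where they do the work, as an engineer would, in place of code of your own. Each camera call takes 0.05 s, during which the arm holds its last target. There are 200 camera calls.

## Task

The blue battery packs lying loose on the bench have gone bad: lift the hold-down bar off the steel quarantine box and set it down on the bench, lay every pack flat in the box without dropping it, then take the scoop and tip all the clay pebbles from the grey bin into the box around them, with the scoop only, never the fingers. Then lay the bar back across the box with its ends down in the two saddles, and leave the scoop standing upright in the emptied bin. Do not disturb the screwdriver, tape or bottle.

Things in the scene. Friction and masses are not known exactly. Their poses are not given: they have to be found in the camera images.
- pack0: Bad two-cell lithium pack in blue shrink wrap: two round cells side by side, 66 mm long (its x) by 37 mm wide (its y) by 18.5 mm high, 0.1 kg, lying flat on the bench. Origin: centre of its underside, z up. One or two such packs lie about (pack0, pack1; an absent one is None). (The single blue cell fixed in the open controller is not meant.)
- pack1: Another such pack, or None when absent.
- qbox: Open-topped steel quarantine box, fixed to the bench. Outside 112 mm (its x) by 168 mm (its y), 56 mm high; walls and floor 4 mm, so 104 by 160 mm inside, floor at z = 4 mm, rim at z = 56 mm. Origin: centre of its underside, z up. A saddle sticks out at each end of its long (y) axis.
- saddle_a (a point): The saddle at the box's +y end (its twin is at the -y end): this point is the middle of its seat, level with the rim, at y = 97 mm in the box's frame. Between two ears 32 mm apart (inner faces at x = +/-16 mm) and 14 mm high; an end stop, also 14 mm high, with its inner face 13 mm outward of this point, closes the seat's outer end.
- bar: Hold-down bar: flat steel 24 mm wide (its x), 208 mm long (its y), 8 mm thick, with a black grip block on top of its middle, 16 mm (x) by 44 mm (y), from z = 8 to 34 mm; 0.32 kg. Origin: centre of its underside. Starts across the box, grip up, ends in the two saddles, underside level with the rim (either way round will do). The bench between the robot and the box is clear.
- scoop: Small bench scoop standing on its blade. Origin: centre of the blade's underside, +x to the open lip, z up. Steel blade 72 mm long (lip at x = +36 mm), 52 mm wide at the back flaring to 62 at the lip (57 inside), floor 2 mm thick, back wall 29 mm high at x = -36 mm, cheeks 30 mm high at the back, sloping from x = 14 mm down to 7 mm at the lip. 0.15 kg with its light handle.
- scoop_lip (a point): Middle of the scoop's front lip, lower edge, at (36, 0, 0) mm in the scoop's frame (axes as the scoop's).
- scoop_grip (a point): Middle of the scoop's handle, at (-89, 0, 52) mm in the scoop's frame (axes as the scoop's): where to grip, fingers closing along y. Black, flat-sided, 14 mm wide (y), 20 mm deep, 120 mm long; it starts at (-36, 0, 24) mm and rises backwards at 28 degrees. Square to it, the fingers lean 28 degrees forward towards the lip.
- bin: Grey plastic pick bin, fixed to the bench. Origin: centre of its underside; its cut-down front faces its own -x. Inside 170 mm deep (x from -85 to 85 mm), 110 mm wide, floor at z = 3 mm, walls 3 mm; back wall 70 mm high; side walls 70 mm high from x = -12 mm back, sloping forward down to the 16 mm high front wall.
- bin_back (a point): Foot of the bin's swept back: middle of the line on the floor at x = 69 mm where a 45 degree ramp begins, as wide as the bin, rising to 16 mm above the floor at the back wall (axes as the bin's).
- pebble0: Expanded-clay pebble, brown, lumpy and roundish, 19 to 25 mm across, 12 g; it rolls a little. Origin: its centre, 9.5 mm above the floor it lies on. Lies loose on the bin's floor; 6 to 10 of the pebbles pebble0 to pebble9 are present, the others are None.
- pebble1: Another such pebble, or None when absent.
- pebble2: Another such pebble, or None when absent.
- pebble3: Another such pebble, or None when absent.
- pebble4: Another such pebble, or None when absent.
- pebble5: Another such pebble, or None when absent.
- pebble6: Another such pebble, or None when absent.
- pebble7: Another such pebble, or None when absent.
- pebble8: Another such pebble, or None when absent.
- pebble9: Another such pebble, or None when absent.
- driver: Bystander: screwdriver, 150 mm, lying on the bench. Not to be disturbed. Origin: on the bench under its middle.
- tape: Bystander: roll of yellow tape, 64 mm across, 19 mm high, flat on the bench. Not to be disturbed. Origin: centre of its underside.
- flux: Bystander: small bottle, 32 mm across, 65 mm high. Not to be disturbed. Origin: centre of its underside.
There are look-alikes about, which are no part of the job. What is shaped like the scoop but purple is not meant.

How it is judged:
By the outcome, as a careful person would: the job done as asked, in the order asked, and still so for the second after the job is handed in, with the robot touching nothing.
Of pebble0, pebble1, pebble2, pebble3, pebble4, pebble5, pebble6, pebble7, pebble8, pebble9 only 6 to 10 are there at a start; the rules pass over those that are not, and their reading is None.
Of pack0, pack1 only 1 to 2 are there at a start; the rules pass over those that are not, and their reading is None.
At some moment in a run one of bar, scoop may be knocked a few centimetres aside while the robot is not near it.
It also fails if it takes over 210 s, if anything falls off the work surface, if the arm or the gripper's body presses on something with over 40 N, if the wrist force passes 120 N, or if a joint passes its speed limit or range.

## Working session

There is one attempt and no reset: what is moved stays moved. The work goes in short steps, Python scripts to look and compute and a shell command to move; the robot and the scene stay as the last step left them, time stands still between calls to the robot, and variables do not carry over. Pictures are saved under pics/ and viewed, at most 14 in all, crops included, and the job is handed in when it is done.

```bash
mkdir -p pics; ls; cat > h.py <<'E'
import numpy as np, cv2
from scipy.spatial.transform import Rotation as R
from cell import telemetry, vision
def save(name,fn,crop=None,s=1):
    p,d=vision.grab_frame(name); q=p if crop is None else p[crop[1]:crop[3],crop[0]:crop[2]]
    cv2.imwrite('pics/'+fn,cv2.resize(q[:,:,::-1],None,fx=s,fy=s,interpolation=cv2.INTER_CUBIC)); return p,d
def cloud(name,d):
    """world xyz per pixel for a fixed camera"""
    c=vision.calibration(name);K=np.array(c['camera_matrix'])
    v,u=np.mgrid[:d.shape[0],:d.shape[1]]
    P=np.stack([(u-K[0,2])/K[0,0]*d,-(v-K[1,2])/K[1,1]*d,-d],-1)
    return P@R.from_quat(c['orientation']).as_matrix().T+np.array(c['xyz'])
def st():
    s=telemetry.get_state(); return s
E
python3 - <<'E'
from h import *
for n in('top','side'):
    p,d=save(n,n+'0.png'); c=vision.calibration(n); print(n,c); np.save(n+'0.npy',d)
print(vision.calibration('wrist')); print(st())
E
```

```text
pics
top {'camera_matrix': array([[457.69504766,   0.        , 279.81742592],
       [  0.        , 457.69504766, 202.49051447],
       [  0.        ,   0.        ,   1.        ]]), 'xyz': array([0.34704856, 0.03406144, 1.19875374]), 'orientation': array([ 0.05914511, -0.06282714, -0.70085106,  0.70806949])}
side {'camera_matrix': array([[501.54739887,   0.        , 279.5588186 ],
       [  0.        , 501.54739887, 203.47782563],
       [  0.        ,   0.        ,   1.        ]]), 'xyz': array([0.47465782, 0.99430479, 0.88711929]), 'orientation': array([-0.01470666,  0.42530256,  0.90470378, -0.02031052])}
{'camera_matrix': array([[325.1922621 ,   0.        , 277.15835342],
       [  0.        , 325.1922621 , 208.91457399],
       [  0.        ,   0.        ,   1.        ]]), 'tool_from_camera': array([[ 1.85239237e-03,  9.47217595e-01,  3.20586021e-01,
         8.24920470e-02],
       [ 9.99997962e-01, -2.01204587e-03,  1.66746680e-04,
         1.76178614e-04],
       [ 8.02979170e-04,  3.20585059e-01, -9.47219391e-01,
         3.12008997e-02],
       [ 0.00000000e+00,  0.00000000e+00,  0.00000000e+00,
         1.00000000e+00]])}
{'time': 0.1, 'qpos': array([-1.28361751e+00,  1.24455547e-01,  1.65154483e+00, -1.70899024e-06,
        1.36749355e+00, -8.26336374e-02]), 'joint_vel': array([ 0.00158303, -0.00060702, -0.00376458, -0.00157762, -0.00240972,
        0.0012475 ]), 'joint_torque': array([ 7.06468982e-04, -4.24930608e+01, -3.66653681e+01, -7.43854207e-05,
        3.93346345e-03, -2.26745897e-05]), 'ee_pos': array([ 0.23482503, -0.60585967,  0.40356112]), 'tcp_rot': array([ 9.82953020e-01,  1.83854446e-01, -9.78868529e-05, -9.45582139e-04]), 'force': array([ 0.75964458, -0.13992289,  0.27479764]), 'torque': array([-0.00895627, -0.10047497,  0.06353298]), 'grasp_force': 0.0, 'opening': 0.08543916681931671}
```

View pics/top0.png

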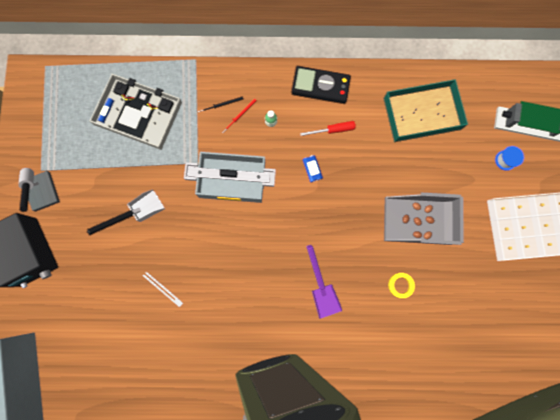

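View pics/side0.png

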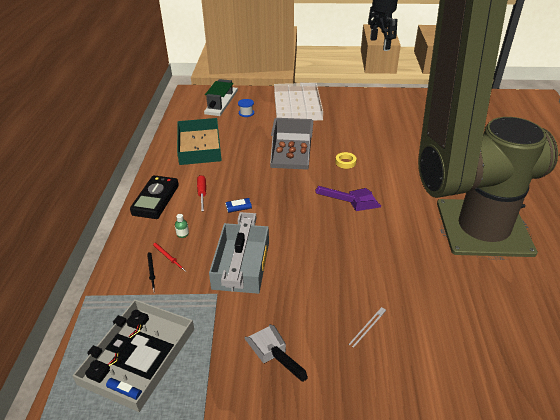

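Top view: box at (231,177) with its bar, loose pack at (312,168), bin with 7 pebbles at (424,219), steel scoop at (130,213), purple look-alike at (323,285), tape at (402,285), driver at (328,129), bottle at (271,118). The blue cell at (106,110) is in the controller and not meant. An unclear tool at (38,190) needs a crop.

```bash
python3 - <<'E'
from h import *
np.set_printoptions(precision=4,suppress=True)
for cam in('top','side'):
    p,d=vision.grab_frame(cam); C=cloud(cam,d)
    print(cam,'bench z', np.median(C[(260 if cam=='top' else 350),(60 if cam=='top' else 220)]))
    for q in('pack0','qbox','saddle_a','bar','scoop','bin','driver','tape','flux','pebble0'):
        for o in vision.outline_of(q,cam)[:9]:
            m=o['pixels']&(d>0); P=C[m]
            if o['conf']<.3 or not m.any(): continue
            z=P[:,2]; hi=P[z>np.percentile(z,98)-.006] ; r=cv2.minAreaRect((P[:,:2]*1000).astype(np.float32))
            print(q,round(o['conf'],2),np.round(o['bbox']),'med',np.median(P,0),'z5/98',np.percentile(z,[5,98]),'hi',np.median(hi,0),'rect',np.round(r[0]),np.round(r[1]),round(r[2],1))
    if cam=='top':
        a=cv2.resize(p[150:260,0:200],(800,440),interpolation=cv2.INTER_CUBIC); cv2.imwrite('pics/c1.png',a[:,:,::-1])
E
```

```text
top bench z 0.3985109203909727
pack0 0.85 [303. 158. 327. 182.] med [ 0.646  -0.0557  0.0179] z5/98 [0.0113 0.0229] hi [ 0.6466 -0.058   0.019 ] rect [648. -57.] [67. 37.] 18.4
pack0 0.56 [185. 150. 272. 202.] med [0.6103 0.1612 0.0071] z5/98 [0.0008 0.0708] hi [0.6184 0.2005 0.0697] rect [616. 165.] [129. 242.] 2.1
qbox 0.8 [183. 152. 275. 200.] med [0.6104 0.16   0.0069] z5/98 [0.0008 0.0707] hi [0.6179 0.107  0.0696] rect [623. 158.] [227. 132.] 87.6
saddle_a 0.76 [183. 150. 271. 200.] med [0.6121 0.1621 0.0072] z5/98 [0.0005 0.0713] hi [0.6208 0.1631 0.0699] rect [625. 167.] [247. 133.] 86.0
bar 0.76 [186. 167. 267. 183.] med [0.6146 0.1557 0.0644] z5/98 [0.0588 0.0921] hi [0.6157 0.1612 0.0901] rect [624. 159.] [207.  41.] 86.2
scoop 0.94 [307. 244. 341. 319.] med [ 0.3138 -0.0793  0.005 ] z5/98 [-0.0008  0.0855] hi [ 0.4251 -0.0453  0.0837] rect [353. -72.] [181.  62.] 19.5
scoop 0.8 [ 87. 189. 162. 238.] med [0.5276 0.3996 0.0138] z5/98 [-0.0009  0.0846] hi [0.4687 0.4892 0.0838] rect [516. 438.] [ 66. 200.] 27.6
scoop 0.45 [301. 121. 353. 133.] med [ 0.7556 -0.1225  0.0211] z
[... 1751 characters left out ...]
.] med [ 0.3268 -0.0641  0.0232] z5/98 [-0.0004  0.0829] hi [ 0.4277 -0.0412  0.0816] rect [352. -93.] [179. 116.] 0.9
scoop 0.81 [247. 324. 309. 381.] med [0.5283 0.4028 0.0177] z5/98 [-0.0011  0.0844] hi [0.4702 0.4947 0.0826] rect [506. 423.] [ 71. 184.] 36.6
bin 0.84 [269. 118. 316. 170.] med [ 0.5144 -0.3799  0.0116] z5/98 [-0.0007  0.0694] hi [ 0.5151 -0.4134  0.0675] rect [ 513. -334.] [192. 127.] 85.9
tape 0.84 [332. 152. 354. 169.] med [ 0.3441 -0.2779  0.0126] z5/98 [-0.0019  0.0202] hi [ 0.3415 -0.2818  0.0171] rect [ 352. -288.] [64. 87.] 38.3
flux 0.54 [178. 214. 183. 238.] med [0.7779 0.0663 0.034 ] z5/98 [0.0042 0.0641] hi [0.7808 0.0611 0.0631] rect [798.  38.] [32. 87.] 37.9
```

View pics/c1.png

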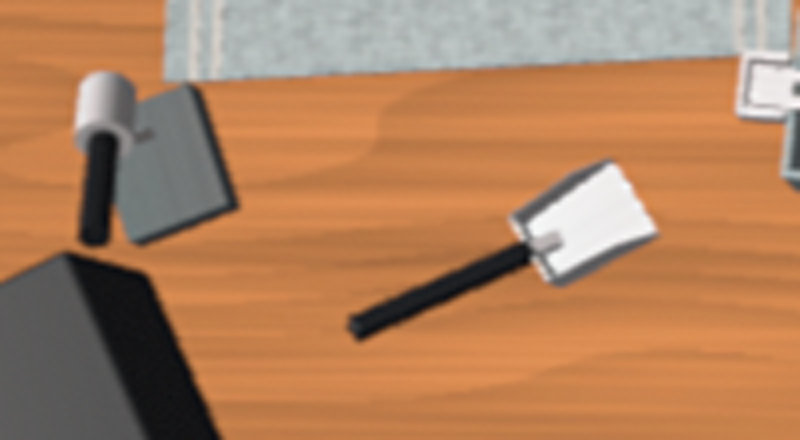

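The crop confirms it. The steel blade with the black handle at (130,213) is the scoop, because it fits the description. The thing at (38,190) is a hammer on a plate, and the purple one at (323,285) is excluded by the text. Next I'll get the exact axes.

```bash
cat >> h.py <<'E'
np.set_printoptions(precision=4,suppress=True)
def rect(P):
    """centre, (long, short) mm, yaw deg of long axis in (-90,90]"""
    (c,(w,h),a)=cv2.minAreaRect((P[:,:2]*1000).astype(np.float32))
    if w<h: w,h,a=h,w,a+90
    return np.array(c)/1000,(round(w),round(h)),(a+90)%180-90
def box(C,x0,x1,y0,y1,z0,z1):
    m=(C[...,0]>x0)&(C[...,0]<x1)&(C[...,1]>y0)&(C[...,1]<y1)&(C[...,2]>z0)&(C[...,2]<z1); return m
def need(p,yaw):
    """shift in the turned tool's axes (cm) for TCP p, tool down, tool-y at yaw deg (mod 180), after turn about z"""
    s=st(); Rc=R.from_quat(s['tcp_rot']); best=None
    for y in (yaw,yaw+180):
        t=np.radians(y); yv=np.array([np.cos(t),np.sin(t),0]); z=np.array([0,0,-1.]); Rt=R.from_matrix(np.stack([np.cross(yv,z),yv,z],1))
        rv=(Rc.inv()*Rt).as_rotvec()
        print('yaw',round(y,1),'turn',rv,'shift cm',Rt.inv().apply(np.array(p)-s['ee_pos'])*100,'q6',round(s['qpos'][5],2))
E
python3 - <<'E'
from h import *
for cam in('top','side'):
    d=vision.grab_frame(cam)[1]; C=cloud(cam,d)
    for nm,b in dict(bar=(.59,.65,.04,.28,.0585,.068),grip=(.58,.66,.1,.22,.082,.1),rim=(.52,.72,.03,.29,.048,.074),ears=(.52,.72,.03,.29,.066,.074),
        pack=(.59,.7,-.11,0,.011,.03),packtop=(.59,.7,-.11,0,.0165,.03),bin=(.4,.62,-.47,-.22,.012,.08),bintop=(.4,.62,-.47,-.22,.062,.08)).items():
        P=C[box(C,*b)&(d>0)]; print(cam,nm,len(P),*rect(P),'z',np.median(P[:,2]))
E
```

```text
top bar 696 [0.6194 0.1584] (228, 49) 86.05278015136719 z 0.06392450063621302
top grip 116 [0.6161 0.16  ] (43, 16) 85.45549011230469 z 0.08933420494830213
top rim 1343 [0.6168 0.1586] (228, 113) 86.16150665283203 z 0.062464558349796695
top ears 259 [0.617  0.1585] (228, 42) 86.09087371826172 z 0.06830174496147312
top pack 331 [ 0.6477 -0.0557] (68, 37) 17.542762756347656 z 0.01800186928798353
top packtop 230 [ 0.6474 -0.0565] (66, 34) 17.644437789916992 z 0.019125017899056185
top bin 1704 [ 0.5111 -0.3361] (182, 127) 87.00365447998047 z 0.0346271530362352
top bintop 500 [ 0.5094 -0.3683] (127, 117) -2.9963455200195312 z 0.07016053596786753
side bar 676 [0.6169 0.1591] (232, 43) 86.65396881103516 z 0.06284744270789655
side grip 100 [0.6165 0.1627] (46, 16) 87.924072265625 z 0.08824606674031993
side rim 1327 [0.6176 0.1594] (232, 113) 86.3448715209961 z 0.061155233593532254
side ears 184 [0.6174 0.1592] (232, 42) 86.23890686035156 z 0.06847863890743344
side pack 208 [ 0.6481 -0.0536] (66, 38) 19.029151916503906 z 0.016235234878848426
side packtop 95 [ 0.6476 -0.0517] (63, 32) 19.219722747802734 z 0.017791525621868254
side bin 1014 [ 0.5113 -0.3343] (189, 126) 88.77640533447266 z 0.03566182630660031
side bintop 205 [ 0.5101 -0.3669] (126, 125) -2.6164398193359375 z 0.06755014386403924
```

```bash
python3 - <<'E'
from h import *
need([.616,.160,.33],-3.9)
E
```

```text
yaw -3.9 turn [-0.     -0.     -1.1329] shift cm [79.02   32.8108  7.4704] q6 -0.08
yaw 176.1 turn [-0.      0.      2.0087] shift cm [-79.02   -32.8108   7.4704] q6 -0.08
```

```bash
python3 -m creep '{"xyz":[[0,0,0],[0,0,0],[0,0,0],[0,0,0],[0,0,0],[0,0,0],[0,0,0],[0,0,0],[0,0,0],[0,0,0]],"turn":[[0,0,-0.113],[0,0,-0.113],[0,0,-0.113],[0,0,-0.113],[0,0,-0.113],[0,0,-0.113],[0,0,-0.113],[0,0,-0.113],[0,0,-0.113],[0,0,-0.113]],"hand":[0,0,0,0,0,0,0,0,0,0]}'
python3 -m creep '{"xyz":[[3.3,1.37,0.3],[3.3,1.37,0.3],[3.3,1.37,0.3],[3.3,1.37,0.3],[3.3,1.37,0.3],[3.3,1.37,0.3],[3.3,1.37,0.3],[3.3,1.37,0.3],[3.3,1.37,0.3],[3.3,1.37,0.3],[3.3,1.37,0.3],[3.3,1.37,0.3]],"turn":[[0,0,0],[0,0,0],[0,0,0],[0,0,0],[0,0,0],[0,0,0],[0,0,0],[0,0,0],[0,0,0],[0,0,0],[0,0,0],[0,0,0]],"hand":[0,0,0,0,0,0,0,0,0,0,0,0]}'
python3 -m creep '{"xyz":[[3.3,1.37,0.3],[3.3,1.37,0.3],[3.3,1.37,0.3],[3.3,1.37,0.3],[3.3,1.37,0.3],[3.3,1.37,0.3],[3.3,1.37,0.3],[3.3,1.37,0.3],[3.3,1.37,0.3],[3.3,1.37,0.3],[3.3,1.37,0.3],[3.3,1.37,0.3],[0,0,0],[0,0,0]],"turn":[[0,0,0],[0,0,0],[0,0,0],[0,0,0],[0,0,0],[0,0,0],[0,0,0],[0,0,0],[0,0,0],[0,0,0],[0,0,0],[0,0,0],[0,0,0],[0,0,0]],"hand":[0,0,0,0,0,0,0,0,0,0,0,0,0,0]}'
python3 - <<'E'
from h import *
need([.616,.160,.240],-3.9)
E
```

```text
time: 2.13
ee_pos: [0.2349, -0.6061, 0.4047]
tcp_rot: [0.73, 0.684, 0.0, -0.0]
force: [-0.7, -0.8, 0.2]
opening: 0.0852
grasp_force: 0.0
time: 3.13
ee_pos: [0.4273, -0.221, 0.3689]
tcp_rot: [0.732, 0.681, 0.0, 0.0]
force: [0.9, -0.3, -0.4]
opening: 0.0853
grasp_force: 0.0
time: 4.3
ee_pos: [0.6193, 0.1622, 0.3321]
tcp_rot: [0.731, 0.683, -0.0, -0.0]
force: [-0.2, -0.1, 0.5]
opening: 0.0854
grasp_force: 0.0
yaw -3.9 turn [-0.001   0.0005 -0.0002] shift cm [-0.2437 -0.3189  9.2084] q6 0.24
yaw 176.1 turn [0.0007 0.0015 3.1414] shift cm [0.2437 0.3189 9.2084] q6 0.24
```

```bash
python3 -m creep '{"xyz":[[-0.24,-0.32,0],[0,0,2],[0,0,2],[0,0,2],[0,0,1.5],[0,0,1],[0,0,0.7],[0,0,0],[0,0,0],[0,0,0],[0,0,0],[0,0,0],[0,0,0],[0,0,0],[0,0,0]],"turn":[[0,0,0],[0,0,0],[0,0,0],[0,0,0],[0,0,0],[0,0,0],[0,0,0],[0,0,0],[0,0,0],[0,0,0],[0,0,0],[0,0,0],[0,0,0],[0,0,0],[0,0,0]],"hand":[0,0,0,0,0,0,0,0,1,1,1,1,1,1,1]}'
```

```text
time: 5.55
ee_pos: [0.616, 0.1586, 0.2415]
tcp_rot: [0.732, 0.682, 0.001, 0.0]
force: [0.4, 0.1, 2.8]
opening: 0.0148
grasp_force: 60.3
```

```bash
python3 -m creep '{"xyz":[[0,0,-1],[0,0,-2],[0,0,-2],[0,0,-2],[0,0,-1],[0,-2,0],[0,-2,0],[0,-2,0],[0,-2,0],[0,-2,0],[0,-2,0],[0,-2,0],[0,-2,0],[0,-2,0],[0,-0.6,0],[0,0,0]],"turn":[[0,0,0],[0,0,0],[0,0,0],[0,0,0],[0,0,0],[0,0,0],[0,0,0],[0,0,0],[0,0,0],[0,0,0],[0,0,0],[0,0,0],[0,0,0],[0,0,0],[0,0,0],[0,0,0]],"hand":[1,1,1,1,1,1,1,1,1,1,1,1,1,1,1,1]}'
python3 -m creep '{"xyz":[[0,0,2.5],[0,0,2.5],[0,0,2.5],[0,0,2.5],[0,0,1.5],[0,0,1],[0,0,0.6],[0,0,0.3],[0,0,0]],"turn":[[0,0,0],[0,0,0],[0,0,0],[0,0,0],[0,0,0],[0,0,0],[0,0,0],[0,0,0],[0,0,0]],"hand":[1,1,1,1,1,1,1,1,1]}'
```

```text
time: 6.88
ee_pos: [0.4288, 0.1717, 0.3201]
tcp_rot: [0.731, 0.682, -0.0, -0.0]
force: [0.4, -0.3, -3.4]
opening: 0.0149
grasp_force: 60.2
time: 7.63
ee_pos: [0.4307, 0.1717, 0.1868]
tcp_rot: [0.732, 0.682, 0.0, 0.0]
force: [0.2, -0.1, -3.7]
opening: 0.0148
grasp_force: 60.2
```

```bash
python3 -m creep '{"xyz":[[0,0,0.12],[0,0,0],[0,0,0],[0,0,0],[0,0,0],[0,0,0],[0,0,-2],[0,0,-3],[0,0,-4],[0,0,-4],[0,0,0]],"turn":[[0,0,0],[0,0,0],[0,0,0],[0,0,0],[0,0,0],[0,0,0],[0,0,0],[0,0,0],[0,0,0],[0,0,0],[0,0,0]],"hand":[1,1,0,0,0,0,0,0,0,0,0]}'
python3 - <<'E'
from h import *
for yaw in (17.7-90,):
    need([.6475,-.055,.30],yaw)
E
```

```text
time: 8.55
ee_pos: [0.4327, 0.1724, 0.3251]
tcp_rot: [0.732, 0.682, 0.007, 0.004]
force: [1.6, 0.9, 1.0]
opening: 0.0859
grasp_force: 0.0
yaw -72.3 turn [ 0.0104 -0.014   1.191 ] shift cm [13.5456 28.1943  2.5112] q6 0.33
yaw 107.7 turn [ 0.0155  0.0116 -1.9505] shift cm [-13.5456 -28.1943   2.5112] q6 0.33
```

```bash
python3 -m creep '{"xyz":[[0,0,0],[0,0,0],[0,0,0],[0,0,0],[0,0,0],[0,0,0],[0,0,0],[0,0,0],[0,0,0],[0,0,0]],"turn":[[0,0,0.119],[0,0,0.119],[0,0,0.119],[0,0,0.119],[0,0,0.119],[0,0,0.119],[0,0,0.119],[0,0,0.119],[0,0,0.119],[0,0,0.119]],"hand":[0,0,0,0,0,0,0,0,0,0]}'
python3 -m creep '{"xyz":[[1.36,2.82,0.25],[1.36,2.82,0.25],[1.36,2.82,0.25],[1.36,2.82,0.25],[1.36,2.82,0.25],[1.36,2.82,0.25],[1.36,2.82,0.25],[1.36,2.82,0.25],[1.36,2.82,0.25],[1.36,2.82,0.25],[0,0,0],[0,0,0],[0,0,0]],"turn":[[0,0,0],[0,0,0],[0,0,0],[0,0,0],[0,0,0],[0,0,0],[0,0,0],[0,0,0],[0,0,0],[0,0,0],[0,0,0],[0,0,0],[0,0,0]],"hand":[0,0,0,0,0,0,0,0,0,0,0,0,0]}'
python3 - <<'E'
from h import *
need([.6475,-.055,.177],17.7-90)
d=vision.grab_frame('top')[1]; C=cloud('top',d)
P=C[box(C,.38,.48,.03,.3,.004,.04)&(d>0)]; print('bar',rect(P)); P=C[box(C,.38,.48,.03,.3,.026,.04)&(d>0)]; print('grip',rect(P),np.median(P[:,2]))
E
```

```text
time: 9.38
ee_pos: [0.4302, 0.1717, 0.3156]
tcp_rot: [0.988, 0.151, 0.0, -0.0]
force: [-0.6, -0.1, 1.2]
opening: 0.0856
grasp_force: 0.0
time: 10.47
ee_pos: [0.6454, -0.0553, 0.2901]
tcp_rot: [0.988, 0.154, -0.0, -0.0]
force: [0.5, -0.2, -0.7]
opening: 0.0854
grasp_force: 0.0
yaw -72.3 turn [-0.0006  0.0007  0.0007] shift cm [ 0.2081  0.0363 11.3115] q6 1.09
yaw 107.7 turn [-0.0011 -0.001  -3.1409] shift cm [-0.2081 -0.0363 11.3115] q6 1.09
bar (array([0.4288, 0.1732]), (250, 99), -89.42291307449341)
grip (array([0.4301, 0.1738]), (44, 16), 86.51770782470703) 0.0337935484868217
```

```bash
python3 -m creep '{"xyz":[[0.2,0.03,2.5],[0,0,2.5],[0,0,2.5],[0,0,2],[0,0,1.3],[0,0,0.5],[0,0,0],[0,0,0],[0,0,0],[0,0,0],[0,0,0],[0,0,0],[0,0,0],[0,0,0]],"turn":[[0,0,0],[0,0,0],[0,0,0],[0,0,0],[0,0,0],[0,0,0],[0,0,0],[0,0,0],[0,0,0],[0,0,0],[0,0,0],[0,0,0],[0,0,0],[0,0,0]],"hand":[0,0,0,0,0,0,0,1,1,1,1,1,1,1]}'
python3 -m creep '{"xyz":[[0,0,-2],[0,0,-3],[0,0,-3],[0,0,-3],[0,0,-2],[0,0,0],[0,0,0]],"turn":[[0,0,0],[0,0,0],[0,0,0.1],[0,0,0.1],[0,0,0.1],[0,0,0.077],[0,0,0]],"hand":[1,1,1,1,1,1,1]}'
python3 - <<'E'
from h import *
need([.617,.1588,.29],-93.9)
E
```

```text
time: 11.68
ee_pos: [0.6485, -0.0553, 0.1795]
tcp_rot: [0.988, 0.154, 0.001, 0.0]
force: [-0.7, 0.8, 6.1]
opening: 0.0342
grasp_force: 60.1
time: 12.27
ee_pos: [0.6481, -0.0553, 0.3098]
tcp_rot: [0.999, -0.034, 0.002, 0.0]
force: [-0.2, -0.4, -2.5]
opening: 0.0348
grasp_force: 60.1
yaw -93.9 turn [ 0.0003 -0.0038 -0.0004] shift cm [ -4.5541 -21.1449   1.9812] q6 1.47
yaw 86.1 turn [-0.0059 -0.0005  3.1412] shift cm [ 4.5541 21.1449  1.9812] q6 1.47
```

```bash
python3 -m creep '{"xyz":[[-0.45,-1.96,0],[-0.45,-1.96,0],[-0.45,-1.96,0],[-0.45,-1.96,0],[-0.45,-1.96,0],[-0.45,-1.96,0],[-0.46,-1.96,0],[-0.46,-1.96,0],[-0.46,-1.96,0],[-0.46,-1.96,0],[0,0,0],[0,0,0],[0,0,0]],"turn":[[0,0,0],[0,0,0],[0,0,0],[0,0,0],[0,0,0],[0,0,0],[0,0,0],[0,0,0],[0,0,0],[0,0,0],[0,0,0],[0,0,0],[0,0,0]],"hand":[1,1,1,1,1,1,1,1,1,1,1,1,1]}'
python3 -m creep '{"xyz":[[0,0,2],[0,0,2],[0,0,2],[0,0,2],[0,0,2],[0,0,1],[0,0,0.7],[0,0,0.3],[0,0,0],[0,0,0],[0,0,0]],"turn":[[0,0,0],[0,0,0],[0,0,0],[0,0,0],[0,0,0],[0,0,0],[0,0,0],[0,0,0],[0,0,0],[0,0,0],[0,0,0]],"hand":[1,1,1,1,1,1,1,1,1,1,1]}'
python3 - <<'E'
from h import *
need([.616,.1438,.1835],-93.9)
E
```

```text
time: 13.35
ee_pos: [0.6152, 0.1431, 0.3063]
tcp_rot: [0.999, -0.033, -0.001, 0.0]
force: [0.3, 0.2, -0.6]
opening: 0.0346
grasp_force: 60.1
time: 14.27
ee_pos: [0.6162, 0.1435, 0.189]
tcp_rot: [0.999, -0.034, 0.001, -0.0]
force: [0.2, 0.6, -1.6]
opening: 0.0344
grasp_force: 60.1
yaw -93.9 turn [-0.0005 -0.0025  0.0009] shift cm [-0.0229 -0.0257  0.5538] q6 1.78
yaw 86.1 turn [ 0.0039 -0.0008 -3.1407] shift cm [0.0229 0.0257 0.5538] q6 1.78
```

```bash
python3 -m creep '{"xyz":[[0,0,0.2],[0,0,0.2],[0,0,0.1],[0,0,0],[0,0,0]],"turn":[[0,0,0],[0,0,0],[0,0,0],[0,0,0],[0,0,0]],"hand":[1,1,1,1,1]}'
```

```text
time: 14.68
ee_pos: [0.6158, 0.1436, 0.1835]
tcp_rot: [0.999, -0.034, 0.0, -0.0]
force: [-2.8, 0.1, 4.8]
opening: 0.0343
grasp_force: 60.6
```

```bash
python3 -m creep '{"xyz":[[0,0,0],[0,0,0],[0,0,0],[0,0,0],[0,0,-1],[0,0,-2],[0,0,-4],[0,0,-4],[0,0,-4],[0,0,0],[0,0,0]],"turn":[[0,0,0],[0,0,0],[0,0,0],[0,0,0],[0,0,0],[0,0,0],[0,0,0],[0,0,0],[0,0,0],[0,0,0],[0,0,0]],"hand":[0.4,0.4,0.4,0.4,0.4,0.4,0.4,0.4,0.4,0.4,0]}'
python3 - <<'E'
from h import *
for cam in('side','top'):
    d=vision.grab_frame(cam)[1]; C=cloud(cam,d)
    P=C[box(C,.555,.675,.08,.24,.016,.035)&(d>0)]; print(cam,len(P),'pack in box',rect(P),np.median(P[:,2]) if len(P) else 0)
    for o in vision.outline_of('scoop',cam):
        if o['conf']>.5 and np.median(C[o['pixels']&(d>0)][:,1])>.2:
            P=C[o['pixels']&(d>0)]
            h=P[P[:,2]>.03]; b=P[P[:,2]<.008]; v=np.linalg.svd(h-h.mean(0))[2][0]
            print(cam,o['bbox'],'handle mean',h.mean(0),'dir',v,'yaw',np.degrees(np.arctan2(v[1],v[0])),'top end',h[h[:,2]>np.percentile(h[:,2],95)].mean(0),'blade',b.mean(0),rect(b))
E
```

```text
time: 15.6
ee_pos: [0.6165, 0.1436, 0.3378]
tcp_rot: [0.999, -0.034, 0.004, -0.001]
force: [0.0, -0.8, -0.4]
opening: 0.0619
grasp_force: 0.0
side 545 pack in box (array([0.6149, 0.1603]), (165, 112), 87.10039520263672) 0.021670402115966936
side [244.5, 323.6, 307.5, 382.4] handle mean [0.4914 0.4644 0.0619] dir [-0.5176  0.7397  0.43  ] yaw 124.9798182886703 top end [0.4673 0.4962 0.0871] blade [0.5445 0.3754 0.0015] (array([0.5204, 0.41  ]), (152, 60), -52.6668586730957)
top 20 pack in box (array([0.6089, 0.1587]), (155, 108), -89.15651255846024) 0.023161451086119667
top [86.9, 190.2, 163.0, 235.7] handle mean [0.4931 0.4526 0.0594] dir [-0.5212  0.7319  0.4389] yaw 125.45323700924894 top end [0.4674 0.4916 0.0869] blade [0.5448 0.3839 0.0018] (array([0.5183, 0.4302]), (180, 69), -58.46067237854004)
```

```bash
cat >> h.py <<'E'
def scoop_tool(yaw_lip,lean=28.,grip=None):
    """tool rotation and TCP for scoop with lip at yaw, fingers leaning forward 'lean' deg; grip point"""
    t=np.radians(yaw_lip);l=np.radians(lean);u=np.array([np.cos(t),np.sin(t),0]);k=np.array([0,0,1.]);n=np.cross(k,u)
    z=np.sin(l)*u-np.cos(l)*k; Rt=R.from_matrix(np.stack([np.cross(n,z),n,z],1))
    return Rt,(None if grip is None else np.array(grip)-.155*z)
def plan(p,Rt):
    s=st();Rc=R.from_quat(s['tcp_rot'])
    print('turn(now axes)',(Rc.inv()*Rt).as_rotvec(),'shift after turn',Rt.inv().apply(p-s['ee_pos'])*100,'shift now axes',Rc.inv().apply(p-s['ee_pos'])*100,'target',p,'q',s['qpos'])
E
python3 -m creep '{"xyz":[[0,0,0],[0,0,0],[0,0,0],[0,0,0],[0,0,0],[0,0,0],[0,0,0],[0,0,0],[0,0,0],[0,0,0],[0,0,0],[0,0,0],[0,0,0],[0,0,0],[0,0,0],[0,0,0],[0,0,0],[0,0,0],[0,0,0],[0,0,0]],"turn":[[0,0,-0.113],[0,0,-0.113],[0,0,-0.113],[0,0,-0.113],[0,0,-0.113],[0,0,-0.113],[0,0,-0.113],[0,0,-0.113],[0,0,-0.113],[0,0,-0.113],[0,0,-0.113],[0,0,-0.113],[0,0,-0.113],[0,0,-0.113],[0,0,-0.113],[0,0,-0.113],[0,0,-0.113],[0,0,-0.113],[0,0,-0.113],[0,0,-0.113]],"hand":[0,0,0,0,0,0,0,0,0,0,0,0,0,0,0,0,0,0,0,0]}'
python3 -m creep '{"xyz":[[0,0,0],[0,0,0],[0,0,0],[0,0,0],[0,0,0],[0,0,0]],"turn":[[0,-0.122,0],[0,-0.122,0],[0,-0.122,0],[0,-0.122,0],[0,0,0],[0,0,0]],"hand":[0,0,0,0,0,0]}'
python3 - <<'E'
from h import *
Rt,p=scoop_tool(-54.8,28,[.4936,.4562,.052]); plan(p-.1*Rt.as_matrix()[:,2],Rt)
d=vision.grab_frame('side')[1]; C=cloud('side',d); P=C[box(C,.575,.655,.09,.24,.008,.05)&(d>0)]
print('in box',len(P),rect(P),np.percentile(P[:,2],[5,50,95]) )
E
```

```text
time: 17.47
ee_pos: [0.615, 0.1434, 0.33]
tcp_rot: [0.454, 0.891, -0.001, -0.002]
force: [0.9, 0.5, -0.4]
opening: 0.0852
grasp_force: 0.0
time: 17.97
ee_pos: [0.6148, 0.1438, 0.3303]
tcp_rot: [0.443, 0.864, -0.111, 0.212]
force: [-0.4, -0.6, -0.5]
opening: 0.0854
grasp_force: 0.0
turn(now axes) [ 0.0007 -0.0053  0.009 ] shift after turn [ 41.7721   8.1014 -16.1922] shift now axes [ 41.7827   8.4874 -15.9655] target [0.4246 0.554  0.2772] q [ 0.2141  0.1156  1.8084 -0.5083  1.0737 -0.1954]
in box 356 (array([0.6174, 0.1858]), (111, 67), 87.24380493164062) [0.0119 0.0202 0.0238]
```

```bash
python3 -m creep '{"xyz":[[2.78,0.54,-1.08],[2.78,0.54,-1.08],[2.78,0.54,-1.08],[2.78,0.54,-1.08],[2.78,0.54,-1.08],[2.78,0.54,-1.08],[2.78,0.54,-1.08],[2.78,0.54,-1.08],[2.78,0.54,-1.08],[2.78,0.54,-1.08],[2.78,0.54,-1.08],[2.78,0.54,-1.08],[2.78,0.54,-1.08],[2.78,0.54,-1.08],[2.78,0.54,-1.08],[0,0,0],[0,0,0],[0,0,0]],"turn":[[0,0,0],[0,0,0.009],[0,0,0],[0,0,0],[0,0,0],[0,0,0],[0,0,0],[0,0,0],[0,0,0],[0,0,0],[0,0,0],[0,0,0],[0,0,0],[0,0,0],[0,0,0],[0,0,0],[0,0,0],[0,0,0]],"hand":[0,0,0,0,0,0,0,0,0,0,0,0,0,0,0,0,0,0]}'
python3 - <<'E'
from h import *
Rt,p=scoop_tool(-54.8,28,[.4936,.4562,.052]); plan(p,Rt)
p,d=save('wrist','w1.png',s=1.3)
E
```

```text
time: 19.52
ee_pos: [0.4258, 0.5528, 0.2799]
tcp_rot: [0.447, 0.861, -0.11, 0.215]
force: [-0.6, -0.6, -0.3]
opening: 0.0852
grasp_force: 0.0
turn(now axes) [ 0.0019 -0.0013 -0.0019] shift after turn [ 0.2808 -0.028  10.1607] shift now axes [ 0.2676 -0.0476 10.161 ] target [0.4517 0.5157 0.1889] q [ 0.9034  0.3659  1.6008 -0.4787  1.3498  0.4389]
```

View pics/w1.png

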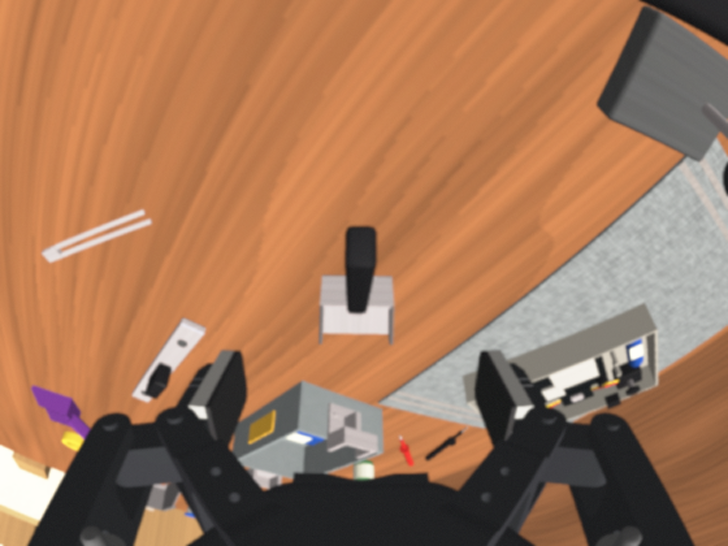

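The wrist view shows the black handle centred between the fingers at about (360,270), with the steel blade straight behind it, so the lineup is good.

```bash
python3 -m creep '{"xyz":[[0.28,-0.03,2],[0,0,2],[0,0,2],[0,0,2],[0,0,1.5],[0,0,0.65],[0,0,0],[0,0,0],[0,0,0],[0,0,0],[0,0,0],[0,0,0],[0,0,0],[0,0,0],[0,0,0]],"turn":[[0,0,0],[0,0,0],[0,0,0],[0,0,0],[0,0,0],[0,0,0],[0,0,0],[0,0,0],[0,0,0],[0,0,0],[0,0,0],[0,0,0],[0,0,0],[0,0,0],[0,0,0]],"hand":[0,0,0,0,0,0,0,1,1,1,1,1,1,1,1]}'
python3 - <<'E'
from h import *
print(st()['ee_pos'],st()['qpos'])
save('side','s1.png',(200,200,480,400),2.8)
E
```

```text
time: 20.82
ee_pos: [0.4514, 0.5167, 0.19]
tcp_rot: [0.447, 0.861, -0.109, 0.215]
force: [-2.2, 0.6, 2.3]
opening: 0.0131
grasp_force: 60.1
[0.4514 0.5167 0.19  ] [ 0.8426  0.4404  1.6716 -0.5143  1.1944  0.4623]
```

View pics/s1.png

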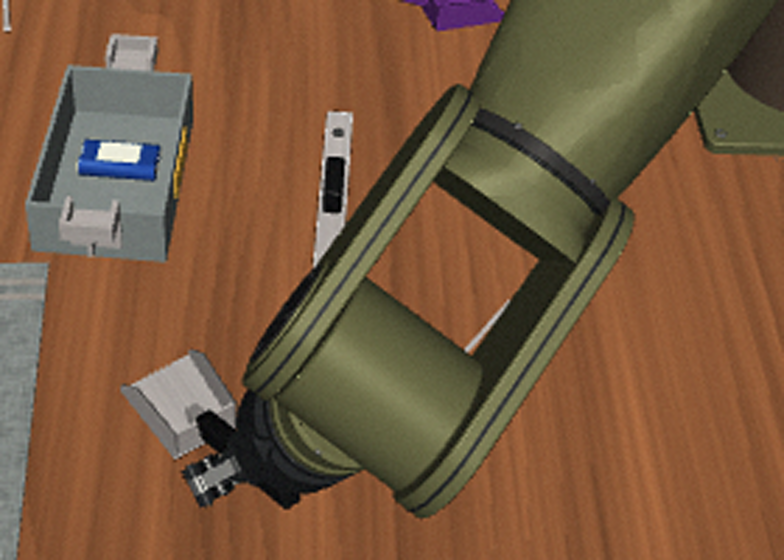

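The picture shows the pack lying flat in the box at (120,158) and the scoop gripped at (210,430). Now I'll lift it and map the pebbles.

```bash
python3 -m creep '{"xyz":[[-0.47,0,-0.88],[-0.94,0,-1.77],[-0.94,0,-1.77],[-0.94,0,-1.77],[-0.94,0,-1.77],[-0.94,0,-1.77],[-0.47,0,-0.88],[0,0,0],[0,0,0],[0,0,0],[0,0,0],[0,0,0],[0,0,0],[0,0,0]],"turn":[[0,0,0],[0,0,0],[0,0,0],[0,0,0],[0,0,0],[0,0,0],[0,0,0],[0.052,0,0.098],[0.052,0,0.098],[0.052,0,0.098],[0.052,0,0.098],[0.052,0,0.098],[0.052,0,0.098],[0,0,0]],"hand":[1,1,1,1,1,1,1,1,1,1,1,1,1,1]}'
cat >> h.py <<'E'
B0=np.array([.511,-.334]); by=np.radians(-93.); bx=np.array([np.cos(by),np.sin(by)]); bn=np.array([-bx[1],bx[0]])
def b2w(x,y,z): return np.array([*(B0+x*bx+y*bn),z])
def pebbles(cam='top'):
    p,d=vision.grab_frame(cam); C=cloud(cam,d); q=C[...,:2]-B0; X=q@bx; Y=q@bn
    p=p.astype(int); red=(p[...,0]-p[...,2]>35)
    m=red&(abs(X)<.086)&(abs(Y)<.056)&(C[...,2]>.006)&(C[...,2]<.06)
    n,l,s,c=cv2.connectedComponentsWithStats(m.astype(np.uint8))
    for i in range(1,n):
        if s[i,4]>8: print(cam,'px',np.round(c[i]),'n',s[i,4],'bin xyz mm',np.round([np.median(X[l==i])*1000,np.median(Y[l==i])*1000,np.percentile(C[l==i][:,2],90)*1000]))
    return p
E
python3 - <<'E'
from h import *
print(st()['ee_pos'],R.from_quat(st()['tcp_rot']).as_matrix()[:,1:])
pebbles('top');p=pebbles('side')
Rt,pp=scoop_tool(-93,28-35,None); print(st()['qpos'])
E
```

```text
time: 22.03
ee_pos: [0.4515, 0.5157, 0.3088]
tcp_rot: [0.705, 0.667, -0.174, 0.166]
force: [-1.0, 0.4, -1.1]
opening: 0.0132
grasp_force: 59.6
[0.4515 0.5157 0.3088] [[ 0.9985 -0.023 ]
 [-0.0539 -0.4663]
 [ 0.0025 -0.8843]]
top px [416. 206.] n 51 bin xyz mm [-9. 36. 24.]
top px [428. 208.] n 50 bin xyz mm [22. 31. 24.]
top px [405. 218.] n 46 bin xyz mm [-37.   1.  24.]
top px [417. 221.] n 51 bin xyz mm [-5. -3. 23.]
top px [429. 219.] n 48 bin xyz mm [26.  3. 23.]
top px [417. 234.] n 51 bin xyz mm [ -5. -38.  23.]
top px [427. 235.] n 52 bin xyz mm [ 21. -38.  23.]
side px [291. 150.] n 89 bin xyz mm [-10.   1.  21.]
side px [280. 147.] n 54 bin xyz mm [-3. 35. 19.]
side px [303. 147.] n 50 bin xyz mm [  2. -37.  20.]
[ 0.819   0.3583  1.558  -0.3088  1.6047  0.9179]
```

```bash
cat >> h.py <<'E'
# scoop in tool, from the grasp on the bench
_Rg=R.from_quat([0.447,0.861,-0.109,0.215]); _pg=np.array([.4514,.5167,.190])
_Rs=R.from_euler('z',-54.8,degrees=True); _ps=np.array([.545,.3836,0.])
TS_R=_Rg.inv()*_Rs; TS_p=_Rg.inv().apply(_ps-_pg)   # tool<-scoop
LIP=np.array([.036,0,0])
def lipnow():
    s=st();Rc=R.from_quat(s['tcp_rot']); S=Rc*TS_R; L=s['ee_pos']+Rc.apply(TS_p+TS_R.apply(LIP)); q=L[:2]-B0
    a=S.as_matrix(); print('lip bin mm',np.round([q@bx*1000,q@bn*1000,L[2]*1000],1),'world',L,'pitch down',round(np.degrees(np.arcsin(-a[2,0])),1),'roll',round(np.degrees(np.arcsin(a[2,1])),1),'yaw',round(np.degrees(np.arctan2(a[1,0],a[0,0])),1),'F',s['force'],'open',s['opening'])
def lipto(L,pitch,yaw=-93.):
    """TCP pose for lip world L, pitch lip-down deg"""
    S=R.from_euler('z',yaw,degrees=True)*R.from_euler('y',pitch,degrees=True); Rt=S*TS_R.inv()
    return Rt,np.array(L)-Rt.apply(TS_p+TS_R.apply(LIP))
def lp(x,y,z,pitch): 
    Rt,p=lipto(b2w(x/1000,y/1000,z/1000),pitch); plan(p,Rt)
E
python3 - <<'E'
from h import *
lipnow(); lp(-60,-21,120,0)
E
```

```text
lip bin mm [-647.1 -103.9  118.8] world [0.4411 0.3176 0.1188] pitch down 0.1 roll -0.1 yaw -92.8 F [-0.2105  0.4435 -0.9727] open 0.013002105688658784
turn(now axes) [ 0.0004 -0.0015  0.0038] shift after turn [-51.8794   8.3418  27.4136] shift now axes [-51.9523   8.1332  27.3383] target [ 0.5038 -0.0746  0.31  ] q [ 0.819   0.3583  1.558  -0.3088  1.6047  0.9179]
```

```bash
python3 -m creep '{"xyz":[[-3.24,0.52,1.71],[-3.24,0.52,1.71],[-3.24,0.52,1.71],[-3.24,0.52,1.71],[-3.24,0.52,1.71],[-3.24,0.52,1.71],[-3.24,0.52,1.71],[-3.24,0.52,1.71],[-3.24,0.52,1.71],[-3.24,0.52,1.71],[-3.24,0.52,1.71],[-3.24,0.52,1.71],[-3.24,0.52,1.71],[-3.24,0.52,1.71],[-3.24,0.52,1.71],[-3.24,0.52,1.71],[0,0,0],[0,0,0]],"turn":[[0,0,0.004],[0,0,0],[0,0,0],[0,0,0],[0,0,0],[0,0,0],[0,0,0],[0,0,0],[0,0,0],[0,0,0],[0,0,0],[0,0,0],[0,0,0],[0,0,0],[0,0,0],[0,0,0],[0,0,0],[0,0,0]],"hand":[1,1,1,1,1,1,1,1,1,1,1,1,1,1,1,1,1,1]}'
python3 - <<'E'
from h import *
lipnow()
for cam in('top','side'):
    p,d=vision.grab_frame(cam); C=cloud(cam,d); q=C[...,:2]-B0; X=q@bx*1000; Y=q@bn*1000
    m=(X>-150)&(X<-20)&(abs(Y+21)<50)&(C[...,2]>.10)&(C[...,2]<.20)&(d>0)
    P=np.stack([X[m],Y[m],C[m][:,2]*1000],1); lo=P[P[:,2]<127+0*P[:,2]]
    print(cam,len(P),'x',np.percentile(P[:,0],[1,50,99]),'low z',len(lo),'x99',np.percentile(lo[:,0],[1,99]) if len(lo) else 0,'y',np.percentile(lo[:,1],[1,99]) if len(lo) else 0,'z',np.median(lo[:,2]) if len(lo) else 0)
    e=P[P[:,0]>np.percentile(P[:,0],97)-6]; print(' front strip y',np.percentile(e[:,1],[2,98]),'z',np.percentile(e[:,2],[5,50]))
    if cam=='top': cv2.imwrite('pics/t2.png',cv2.resize(p[150:290,330:520],(760,560),interpolation=cv2.INTER_CUBIC)[:,:,::-1])
lp(-60,-21,45,35)
E
```

```text
time: 23.63
ee_pos: [0.5017, -0.0755, 0.3099]
tcp_rot: [0.706, 0.666, -0.173, 0.167]
force: [0.7, 0.2, -1.6]
opening: 0.0134
grasp_force: 59.5
lip bin mm [-59.2 -23.9 119.6] world [ 0.4903 -0.2736  0.1196] pitch down 0.1 roll 0.0 yaw -93.2 F [ 0.7047  0.2313 -1.6181] open 0.013415336394045364
top 811 x [-147.2017  -96.3707  -59.5805] low z 537 x99 [-130.4635  -59.501 ] y [-53.0837   2.4495] z 121.9434984941099
 front strip y [-55.0547   3.885 ] z [119.1888 121.9582]
side 54 x [-137.1648 -130.5782  -65.4079] low z 36 x99 [-136.9397  -64.8774] y [-50.6324   1.2516] z 120.81194586014438
 front strip y [-18.1623  -7.3151] z [117.5684 119.6279]
turn(now axes) [0.0012 0.6089 0.0007] shift after turn [-14.4009   0.2484  -2.291 ] shift now axes [-13.1228   0.2354   6.3585] target [ 0.4962 -0.2193  0.3146] q [-0.1581 -0.1082  2.0702 -0.5262  1.1747  0.1032]
```

View pics/t2.png

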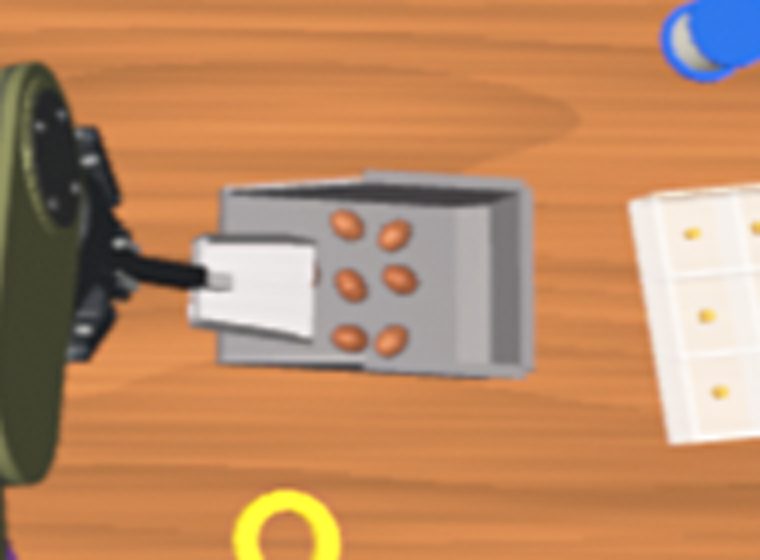

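The crop shows 7 pebbles (one hidden at (316,275) behind the lip), the ramp at x 460-495, and the scoop level over the bin front. The lip measures within 2 mm of my model.

```bash
python3 -m creep '{"xyz":[[0,0,0],[0,0,0],[0,0,0],[0,0,0],[0,0,0],[0,0,0],[-1.8,0.05,-0.29],[-1.8,0.05,-0.29],[-1.8,0.05,-0.29],[-1.8,0.05,-0.29],[-1.8,0.05,-0.29],[-1.8,0.05,-0.29],[-1.8,0.05,-0.29],[-1.8,0.05,-0.29],[0,0,0],[0,0,0]],"turn":[[0,0.122,0],[0,0.122,0],[0,0.122,0],[0,0.122,0],[0,0.122,0],[0,0,0],[0,0,0],[0,0,0],[0,0,0],[0,0,0],[0,0,0],[0,0,0],[0,0,0],[0,0,0],[0,0,0],[0,0,0]],"hand":[1,1,1,1,1,1,1,1,1,1,1,1,1,1,1,1]}'
python3 - <<'E'
from h import *
lipnow()
lp(-60,-20,6,35);lp(-20,-20,6,35)
E
```

```text
time: 25.07
ee_pos: [0.4982, -0.2192, 0.3148]
tcp_rot: [0.725, 0.686, 0.046, -0.041]
force: [0.4, 0.6, -0.9]
opening: 0.0133
grasp_force: 59.6
lip bin mm [-59.9 -18.9  45.3] world [ 0.4953 -0.2732  0.0453] pitch down 34.9 roll 0.0 yaw -92.9 F [ 0.4298  0.6342 -0.9407] open 0.013268203459249799
turn(now axes) [0.0004 0.0013 0.0008] shift after turn [-0.5054 -0.1098  3.889 ] shift now axes [-0.5004 -0.1118  3.8896] target [ 0.4972 -0.2193  0.2756] q [-0.5339 -0.0252  1.9625  0.1162  1.2594 -0.5185]
turn(now axes) [0.0004 0.0013 0.0008] shift after turn [-4.4748 -0.099   3.3951] shift now axes [-4.4704 -0.1039  3.4006] target [ 0.4951 -0.2593  0.2756] q [-0.5339 -0.0252  1.9625  0.1162  1.2594 -0.5185]
```

```bash
python3 -m creep '{"xyz":[[-0.13,-0.03,1],[-0.13,-0.03,1],[-0.13,-0.03,1],[-0.1,0,0.8],[0,0,0.25],[0,0,0]],"turn":[[0,0,0],[0,0,0],[0,0,0],[0,0,0],[0,0,0],[0,0,0]],"hand":[1,1,1,1,1,1]}'
python3 - <<'E'
from h import *
lipnow()
E
python3 -m creep '{"xyz":[[-0.5,0,-0.06],[-0.5,0,-0.06],[-0.5,0,-0.06],[-0.5,0,-0.06],[-0.5,0,-0.06],[-0.5,0,-0.06],[-0.5,0,-0.06],[-0.5,0,-0.06],[-0.5,0,-0.06],[-0.5,0,-0.06],[-0.5,0,-0.06],[-0.5,0,-0.06],[-0.5,0,-0.06],[0,0,0]],"turn":[[0,0,0],[0,0,0],[0,0,0],[0,0,0],[0,0,0],[0,0,0],[0,0,0],[0,0,0],[0,0,0],[0,0,0],[0,0,0],[0,0,0],[0,0,0],[0,0,0]],"hand":[1,1,1,1,1,1,1,1,1,1,1,1,1,1]}'
python3 - <<'E'
from h import *
lipnow()
pebbles()
E
```

```text
time: 25.57
ee_pos: [0.4972, -0.2189, 0.2734]
tcp_rot: [0.725, 0.686, 0.047, -0.042]
force: [-0.1, 0.1, 0.1]
opening: 0.0134
grasp_force: 59.6
lip bin mm [-60.9 -20.1   3.7] world [ 0.4942 -0.2722  0.0037] pitch down 35.1 roll -0.0 yaw -93.0 F [-0.0567  0.0644  0.0978] open 0.013437359088606401
time: 26.73
ee_pos: [0.4937, -0.2857, 0.2739]
tcp_rot: [0.725, 0.686, 0.047, -0.041]
force: [-0.6, 1.4, -2.0]
opening: 0.0133
grasp_force: 59.6
lip bin mm [  6.3 -19.6   4.3] world [ 0.4911 -0.3393  0.0043] pitch down 35.0 roll 0.1 yaw -93.0 F [-0.5888  1.3969 -2.0417] open 0.013308328384264
```

```bash
python3 -m creep '{"xyz":[[1.47,0,0.69],[1.47,0,0.72],[0,0,0],[0,0,0]],"turn":[[0,-0.0765,0],[0,-0.0765,0],[0,0,0],[0,0,0]],"hand":[1,1,1,1]}'
python3 - <<'E'
from h import *
lipnow(); print(TS_p+TS_R.apply(LIP))
E
```

```text
time: 27.12
ee_pos: [0.4955, -0.2537, 0.2624]
tcp_rot: [0.726, 0.688, -0.008, 0.011]
force: [-0.5, -0.8, -1.4]
opening: 0.0132
grasp_force: 59.5
lip bin mm [ 14.2 -19.5   3.9] world [ 0.4907 -0.3472  0.0039] pitch down 26.4 roll 0.1 yaw -92.9 F [-0.4953 -0.7589 -1.4367] open 0.01319769572935016
[-0.0867 -0.0011  0.2609]
```

```bash
python3 -m creep '{"xyz":[[1.47,0,0.74],[1.47,0,0.78],[1.48,0,0.82],[1.49,0,0.86],[1.5,0,0.89],[1.51,0,0.92],[0,0,0],[0,0,0]],"turn":[[0,-0.0765,0],[0,-0.0765,0],[0,-0.0765,0],[0,-0.0765,0],[0,-0.0765,0],[0,-0.0765,0],[0,0,0],[0,0,0]],"hand":[1,1,1,1,1,1,1,1]}'
python3 - <<'E'
from h import *
lipnow(); pebbles(); lp(67,-20,3.5,0)
save('top','t3.png',(360,170,490,270),6)
E
```

```text
time: 27.78
ee_pos: [0.5002, -0.1796, 0.1946]
tcp_rot: [0.705, 0.667, -0.173, 0.166]
force: [-0.4, 0.3, -0.9]
opening: 0.0134
grasp_force: 59.6
lip bin mm [ 44.6 -19.8   4.1] world [ 0.4889 -0.3775  0.0041] pitch down 0.2 roll -0.0 yaw -93.2 F [-0.4313  0.2971 -0.9449] open 0.01344255491874045
top px [416. 206.] n 52 bin xyz mm [-9. 36. 23.]
top px [428. 208.] n 50 bin xyz mm [23. 31. 23.]
top px [440. 221.] n 235 bin xyz mm [53.  3. 24.]
turn(now axes) [-0.0011 -0.0023 -0.0036] shift after turn [-1.8111 -0.1069  1.157 ] shift now axes [-1.8141 -0.0991  1.153 ] target [ 0.4982 -0.2014  0.1935] q [-0.3612  0.0897  2.0958 -0.6059  0.8916  0.0689]
```

View pics/t3.png

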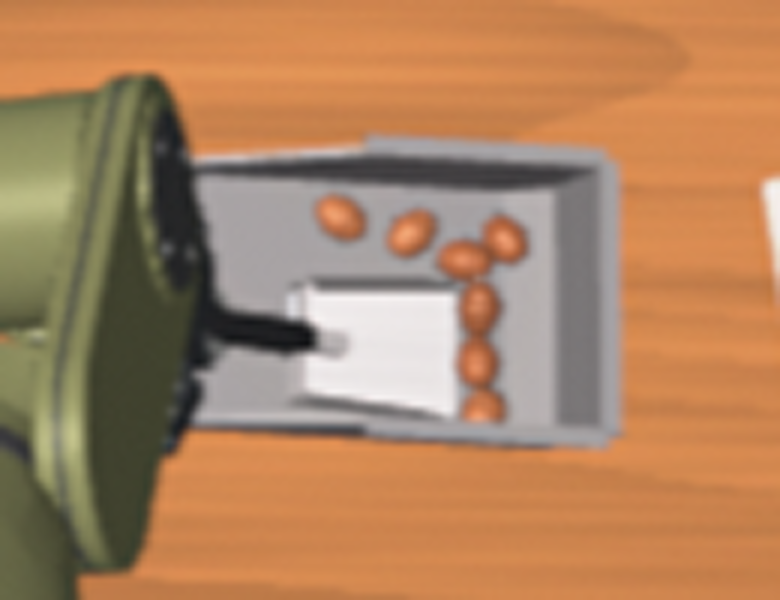

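The crop shows three pebbles ahead of the lip at (480,300-410), two slipped ahead to (465,260) and (505,240), and two still at the upper left. I'll push on to the ramp, then sweep up it.

```bash
python3 -m creep '{"xyz":[[-0.4,0,0.22],[-0.4,0,0.22],[-0.4,0,0.22],[-0.4,0,0.22],[-0.35,0,0.2],[0,0,0]],"turn":[[0,0,0],[0,0,0],[0,0,0],[0,0,0],[0,0,0],[0,0,0]],"hand":[1,1,1,1,1,1]}'
python3 - <<'E'
from h import *
lipnow(); pebbles(); save('top','t4.png',(360,170,490,270),6)
E
```

```text
time: 28.38
ee_pos: [0.4986, -0.2027, 0.1943]
tcp_rot: [0.706, 0.666, -0.174, 0.168]
force: [-0.0, -1.0, -1.1]
opening: 0.0131
grasp_force: 59.7
lip bin mm [ 68.3 -20.1   4.4] world [ 0.4874 -0.4012  0.0044] pitch down -0.0 roll 0.0 yaw -93.2 F [-0.0036 -1.0117 -1.0584] open 0.013123410915594635
top px [416. 206.] n 54 bin xyz mm [-8. 37. 23.]
top px [428. 208.] n 51 bin xyz mm [23. 32. 23.]
top px [440. 212.] n 97 bin xyz mm [57. 23. 24.]
top px [446. 230.] n 141 bin xyz mm [ 67. -23.  30.]
```

View pics/t4.png

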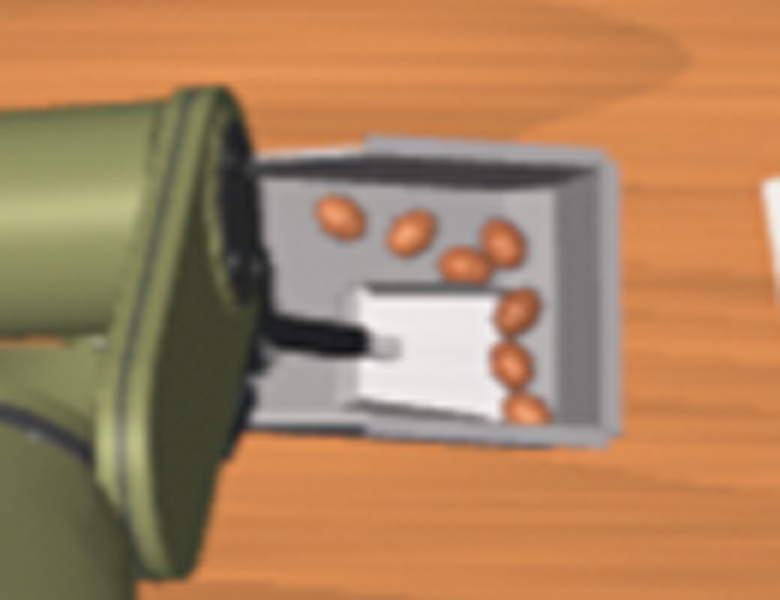

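```bash
python3 -m creep '{"xyz":[[0.81,0,0.31],[0.82,0,0.32],[0.83,0,0.33],[0.84,0,0.34],[1.13,0,0.14],[1.13,0,0.14],[1.13,0,0.14],[1.13,0,0.14],[0,0,0],[0,0,0]],"turn":[[0,-0.05,0],[0,-0.05,0],[0,-0.05,0],[0,-0.05,0],[0,-0.05,0],[0,-0.05,0],[0,-0.05,0],[0,-0.05,0],[0,0,0],[0,0,0]],"hand":[1,1,1,1,1,1,1,1,1,1]}'
python3 - <<'E'
from h import *
lipnow(); pebbles()
E
```

```text
time: 29.32
ee_pos: [0.5017, -0.1517, 0.1298]
tcp_rot: [0.656, 0.621, -0.31, 0.296]
force: [0.2, -0.1, -1.1]
opening: 0.0132
grasp_force: 59.7
lip bin mm [ 75.3 -20.   31.9] world [ 0.4871 -0.4082  0.0319] pitch down -22.8 roll -0.0 yaw -93.2 F [ 0.1626 -0.1453 -1.1169] open 0.013214633293133217
top px [416. 206.] n 52 bin xyz mm [-8. 36. 23.]
top px [428. 208.] n 50 bin xyz mm [23. 31. 22.]
top px [440. 212.] n 94 bin xyz mm [57. 24. 24.]
top px [425. 224.] n 22 bin xyz mm [ 11. -11.  35.]
top px [425. 233.] n 39 bin xyz mm [ 13. -34.  31.]
top px [442. 235.] n 33 bin xyz mm [ 50. -39.  51.]
```

Three pebbles are on the blade, and four remain on the floor. I'll lift and carry these to the box.

```bash
python3 -m creep '{"xyz":[[-0.78,0,-0.63],[-1.17,0,-0.94],[-1.55,0,-1.26],[-1.55,0,-1.26],[-1.55,0,-1.26],[-1.55,0,-1.26],[-1.17,0,-0.94],[-0.78,0,-0.63],[0,0,0]],"turn":[[0,0,0],[0,0,0],[0,0,0],[0,0,0],[0,0,0],[0,0,0],[0,0,0],[0,0,0],[0,0,0]],"hand":[1,1,1,1,1,1,1,1,1]}'
cat >> h.py <<'E'
X0=np.array([.617,.1588]); xy=np.radians(86.1); xyv=np.array([np.cos(xy),np.sin(xy)]); xxv=np.array([xyv[1],-xyv[0]])
def x2w(x,y,z): return np.array([*(X0+x/1000*xxv+y/1000*xyv),z/1000])
def xp(x,y,z,pitch):
    Rt,p=lipto(x2w(x,y,z),pitch,-93.9); plan(p,Rt)
E
python3 - <<'E'
from h import *
lipnow(); xp(0,45,140,-23); pebbles()
E
```

```text
time: 30.12
ee_pos: [0.5019, -0.1531, 0.2645]
tcp_rot: [0.658, 0.619, -0.309, 0.299]
force: [-0.1, -0.7, -1.3]
opening: 0.0132
grasp_force: 59.7
lip bin mm [ 77.  -19.3 167.3] world [ 0.4877 -0.4099  0.1673] pitch down -23.0 roll 0.4 yaw -93.5 F [-0.0812 -0.6901 -1.2551] open 0.013246710888516183
turn(now axes) [0.0132 0.0001 0.0009] shift after turn [ 41.3073   9.4714 -46.4498] shift now axes [ 41.2957  10.122  -46.3227] target [0.6378 0.4602 0.2373] q [-0.2502  0.0015  2.0996 -1.0226  1.0987  0.3379]
top px [416. 206.] n 51 bin xyz mm [-8. 37. 22.]
top px [428. 208.] n 50 bin xyz mm [23. 31. 23.]
top px [436. 213.] n 26 bin xyz mm [43. 20. 23.]
```

```bash
python3 -m creep '{"xyz":[[0.5,0.12,-0.6],[1.2,0.28,-1.3],[1.72,0.4,-1.93],[1.72,0.4,-1.93],[1.72,0.4,-1.93],[1.72,0.4,-1.93],[1.72,0.4,-1.93],[1.72,0.4,-1.93],[1.72,0.4,-1.93],[1.72,0.4,-1.93],[1.72,0.4,-1.93],[1.72,0.4,-1.93],[1.72,0.4,-1.93]],"turn":[[0,0,0],[0,0,0],[0,0,0],[0,0,0],[0,0,0],[0,0,0],[0,0,0],[0,0,0],[0,0,0],[0,0,0],[0,0,0],[0,0,0],[0,0,0]],"hand":[1,1,1,1,1,1,1,1,1,1,1,1,1]}'
python3 -m creep '{"xyz":[[1.72,0.4,-1.93],[1.72,0.4,-1.93],[1.72,0.4,-1.93],[1.72,0.4,-1.93],[1.72,0.4,-1.93],[1.72,0.4,-1.93],[1.72,0.4,-1.93],[1.72,0.4,-1.93],[1.72,0.4,-1.93],[1.72,0.4,-1.93],[1.72,0.4,-1.93],[1.2,0.28,-1.3],[0.5,0.12,-0.6],[0,0,0],[0,0,0]],"turn":[[0,0,0],[0,0,0],[0,0,0],[0,0,0],[0,0,0],[0,0,0],[0,0,0],[0,0,0],[0,0,0],[0,0,0],[0,0,0],[0,0,0],[0,0,0],[0,0,0],[0,0,0]],"hand":[1,1,1,1,1,1,1,1,1,1,1,1,1,1,1]}'
python3 - <<'E'
from h import *
lipnow(); xp(0,45,140,-23); xp(0,45,90,-10); pebbles()
save('top','t5.png',(150,100,320,230),4.5)
E
```

```text
time: 31.25
ee_pos: [0.5656, 0.1557, 0.2448]
tcp_rot: [0.656, 0.621, -0.311, 0.296]
force: [-0.1, 0.0, -1.9]
opening: 0.0134
grasp_force: 59.6
time: 32.5
ee_pos: [0.6308, 0.4603, 0.2316]
tcp_rot: [0.656, 0.62, -0.311, 0.297]
force: [-0.7, 0.5, -1.1]
opening: 0.0129
grasp_force: 59.6
lip bin mm [-542.3   76.7  134.5] world [0.6159 0.2035 0.1345] pitch down -23.0 roll -0.0 yaw -93.2 F [-0.7427  0.5257 -1.0977] open 0.012947429787928687
turn(now axes) [0.0086 0.0005 0.0079] shift after turn [-0.4073  0.7049 -0.3824] shift now axes [-0.413   0.7049 -0.3761] target [0.6378 0.4602 0.2373] q [ 0.64    0.6787  1.295  -0.6578  1.781   0.7653]
turn(now axes) [0.0082 0.2274 0.0097] shift after turn [-2.8853  0.7056  0.8619] shift now axes [-2.6227  0.6691  1.4965] target [0.6359 0.4318 0.2426] q [ 0.64    0.6787  1.295  -0.6578  1.781   0.7653]
top px [416. 206.] n 53 bin xyz mm [-8. 36. 23.]
top px [428. 208.] n 51 bin xyz mm [24. 32. 24.]
top px [440. 212.] n 104 bin xyz mm [57. 23. 23.]
```

View pics/t5.png

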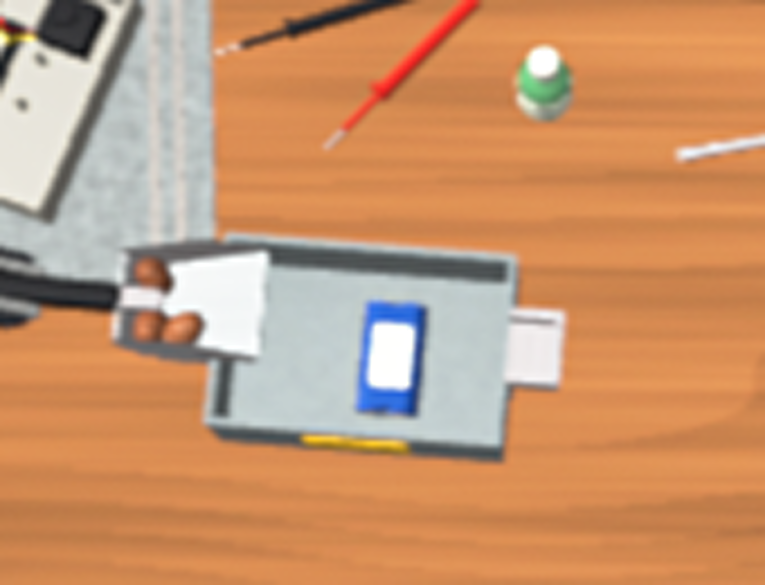

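The crop shows three pebbles settled at the back of the blade at (130-185,270-330), the pack flat in the box at (392,357), and the lip over the box's +y end. I'll lower and pour.

```bash
python3 -m creep '{"xyz":[[-1.86,0.14,-0.11],[-1.93,0.14,-0.04],[-2.0,0.14,0.03],[-2.08,0.14,0.09],[-2.17,0.14,0.14],[-2.53,0,-0.46],[0,0,0]],"turn":[[0,0.1,0],[0,0.1,0],[0,0.1,0],[0,0.1,0],[0,0.1,0],[0,0.1,0],[0,0,0]],"hand":[1,1,1,1,1,1,1]}'
python3 - <<'E'
from h import *
lipnow(); xp(0,45,60,30)
E
python3 -m creep '{"xyz":[[-2.55,0,-0.45],[-2.58,0,-0.45],[-2.61,0,-0.44],[-2.64,0,-0.44],[-2.67,0,-0.44],[-2.7,0,-0.45],[-2.72,0,-0.46],[-2.64,0,-0.74],[0,0,0],[0,0,0],[0,0,0],[0,0,0]],"turn":[[0,0.1,0],[0,0.1,0],[0,0.1,0],[0,0.1,0],[0,0.1,0],[0,0.1,0],[0,0.1,0],[0,0.1,0],[0,0,0],[0,0,0],[0,0,0],[0,0,0]],"hand":[1,1,1,1,1,1,1,1,1,1,1,1]}'
python3 - <<'E'
from h import *
lipnow(); save('side','s2.png',(170,180,340,310),4.5)
E
```

```text
time: 33.18
ee_pos: [0.6332, 0.3564, 0.3127]
tcp_rot: [0.721, 0.678, -0.1, 0.101]
force: [1.5, 0.6, -1.6]
opening: 0.0132
grasp_force: 59.6
lip bin mm [-539.4   85.8   86.6] world [0.6249 0.2001 0.0866] pitch down 11.6 roll 0.3 yaw -93.3 F [ 1.5074  0.5789 -1.5646] open 0.013184403575051278
turn(now axes) [0.0074 0.321  0.0095] shift after turn [-7.5665 -0.2219 -1.3952] shift now axes [-7.6181 -0.2933  1.0612] target [0.6255 0.2806 0.3239] q [ 0.4735  0.3863  1.5017 -0.2529  1.3984  0.5969]
time: 34.18
ee_pos: [0.6206, 0.1538, 0.3323]
tcp_rot: [0.702, 0.666, 0.185, -0.172]
force: [-0.2, -0.6, -1.1]
opening: 0.0133
grasp_force: 59.6
lip bin mm [-545.    84.3   62.4] world [0.6237 0.2058 0.0624] pitch down 57.2 roll 0.2 yaw -92.6 F [-0.1712 -0.5835 -1.0513] open 0.013276702546964352
```

View pics/s2.png

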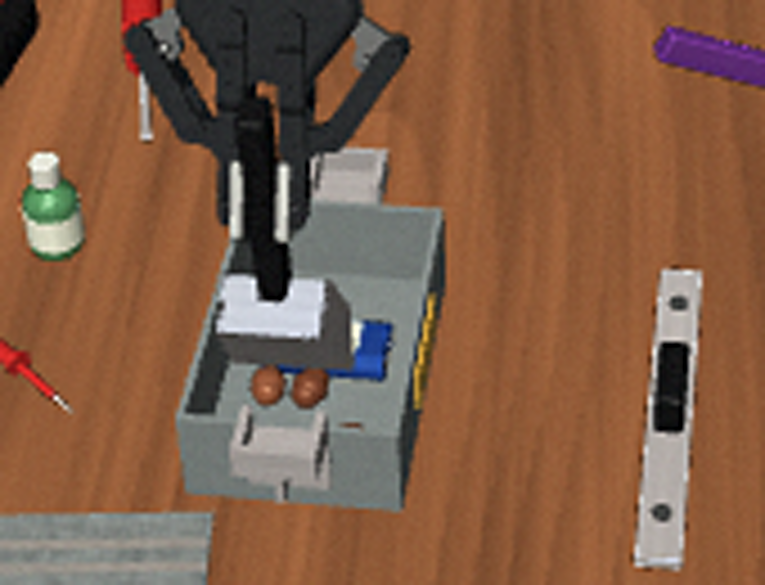

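All three pebbles are in the box: two at (267,385) and (310,385), and one behind the near wall at (350,425). Going back for the other four on the bin's +y side.

```bash
python3 -m creep '{"xyz":[[0.5,0,-1],[1,0,-2],[1,0,-2],[1,0,-2],[1,0,-2],[0,0,0]],"turn":[[0,0,0],[0,-0.095,0],[0,-0.095,0],[0,-0.095,0],[0,-0.1,0],[0,0,0]],"hand":[1,1,1,1,1,1]}'
python3 - <<'E'
from h import *
lipnow(); lp(-40,21,110,35)
E
```

```text
time: 34.73
ee_pos: [0.6212, 0.1628, 0.4398]
tcp_rot: [0.724, 0.687, 0.052, -0.038]
force: [0.7, 1.3, 0.8]
opening: 0.0131
grasp_force: 59.7
lip bin mm [-449.3   87.5  169.9] world [0.6219 0.1101 0.1699] pitch down 35.3 roll 0.8 yaw -92.3 F [0.7428 1.3232 0.815 ] open 0.013061757233242648
turn(now axes) [ 0.0127 -0.0046  0.0042] shift after turn [-41.2487  -6.1941   0.9073] shift now axes [-41.2261  -6.3754   0.6387] target [ 0.5371 -0.2414  0.3796] q [0.1532 0.0764 1.644  0.1245 1.38   0.1836]
```

```bash
python3 -m creep '{"xyz":[[-3.44,-0.52,0.08],[-3.44,-0.52,0.08],[-3.44,-0.52,0.08],[-3.44,-0.52,0.08],[-3.44,-0.52,0.08],[-3.44,-0.52,0.08],[-3.44,-0.52,0.08],[-3.44,-0.52,0.08],[-3.44,-0.52,0.08],[-3.44,-0.52,0.08],[-3.44,-0.52,0.08],[-3.44,-0.52,0.08],[0,0,0],[0,0,0]],"turn":[[0.012,0,0.004],[0,0,0],[0,0,0],[0,0,0],[0,0,0],[0,0,0],[0,0,0],[0,0,0],[0,0,0],[0,0,0],[0,0,0],[0,0,0],[0,0,0],[0,0,0]],"hand":[1,1,1,1,1,1,1,1,1,1,1,1,1,1]}'
python3 - <<'E'
from h import *
lipnow(); lp(-40,22,4,35); pebbles('side')
E
```

```text
time: 35.9
ee_pos: [0.534, -0.2446, 0.3687]
tcp_rot: [0.727, 0.684, 0.045, -0.048]
force: [0.0, 0.8, -0.9]
opening: 0.013
grasp_force: 59.6
lip bin mm [-38.6  14.7  98.7] world [ 0.5277 -0.2962  0.0987] pitch down 35.4 roll -0.7 yaw -93.8 F [ 0.0145  0.7503 -0.8826] open 0.013024322143226684
turn(now axes) [-0.0106 -0.0069 -0.0068] shift after turn [-0.8477  0.3647  9.4753] shift now axes [-0.9102  0.4712  9.4648] target [ 0.5381 -0.2415  0.2736] q [-0.5405  0.0251  1.8177  0.1146  1.3676 -0.5065]
side px [283. 143.] n 107 bin xyz mm [33. 31. 20.]
```

```bash
python3 -m creep '{"xyz":[[-0.45,0.36,0],[-0.1,0,2],[-0.1,0,2],[-0.1,0,2],[-0.1,0,2],[0,0,1],[0,0,0.45],[0,0,0],[0,0,0]],"turn":[[-0.01,-0.007,-0.007],[0,0,0],[0,0,0],[0,0,0],[0,0,0],[0,0,0],[0,0,0],[0,0,0],[0,0,0]],"hand":[1,1,1,1,1,1,1,1,1]}'
python3 - <<'E'
from h import *
lipnow()
E
python3 -m creep '{"xyz":[[-0.5,0,-0.06],[-0.5,0,-0.06],[-0.5,0,-0.06],[-0.5,0,-0.06],[-0.5,0,-0.06],[-0.5,0,-0.06],[-0.5,0,-0.06],[-0.5,0,-0.06],[-0.5,0,-0.06],[0,0,0]],"turn":[[0,0,0],[0,0,0],[0,0,0],[0,0,0],[0,0,0],[0,0,0],[0,0,0],[0,0,0],[0,0,0],[0,0,0]],"hand":[1,1,1,1,1,1,1,1,1,1]}'
python3 - <<'E'
from h import *
lipnow()
E
```

```text
time: 36.7
ee_pos: [0.5392, -0.2405, 0.2763]
tcp_rot: [0.723, 0.688, 0.045, -0.039]
force: [0.5, -0.0, -1.8]
opening: 0.0132
grasp_force: 59.7
lip bin mm [-40.   23.7   6.9] world [ 0.5368 -0.2953  0.0069] pitch down 34.8 roll 0.1 yaw -92.7 F [ 0.4761 -0.0146 -1.8365] open 0.01322329826885113
time: 37.53
ee_pos: [0.5362, -0.2869, 0.2752]
tcp_rot: [0.724, 0.687, 0.045, -0.04]
force: [-0.5, 0.7, -1.7]
opening: 0.0132
grasp_force: 59.6
lip bin mm [ 6.4 22.6  5.7] world [ 0.5332 -0.3416  0.0057] pitch down 34.8 roll 0.0 yaw -92.9 F [-0.4928  0.7059 -1.6819] open 0.013179742217837359
```

```bash
python3 -m creep '{"xyz":[[1.47,0,0.72],[1.47,0,0.74],[1.47,0,0.77],[1.47,0,0.8],[1.48,0,0.83],[1.49,0,0.87],[1.5,0,0.9],[1.51,0,0.93],[0,0,0],[0,0,0]],"turn":[[0,-0.0765,0],[0,-0.0765,0],[0,-0.0765,0],[0,-0.0765,0],[0,-0.0765,0],[0,-0.0765,0],[0,-0.0765,0],[0,-0.0765,0],[0,0,0],[0,0,0]],"hand":[1,1,1,1,1,1,1,1,1,1]}'
python3 - <<'E'
from h import *
lipnow(); pebbles(); lp(68,22,4,0)
E
```

```text
time: 38.37
ee_pos: [0.542, -0.1804, 0.1937]
tcp_rot: [0.703, 0.668, -0.175, 0.167]
force: [0.2, -0.1, -1.2]
opening: 0.0135
grasp_force: 59.7
lip bin mm [44.  22.6  4.1] world [ 0.5313 -0.3792  0.0041] pitch down -0.1 roll -0.1 yaw -92.9 F [ 0.1682 -0.0713 -1.249 ] open 0.013454742502022471
top px [440. 212.] n 197 bin xyz mm [53. 24. 26.]
turn(now axes) [-0.0007  0.0019  0.0008] shift after turn [-2.0712 -0.0867  1.1443] shift now axes [-2.069  -0.0875  1.1483] target [ 0.54   -0.2046  0.194 ] q [-0.3357  0.1737  2.0035 -0.6064  0.9103  0.0837]
```

```bash
python3 -m creep '{"xyz":[[-0.42,0,0.23],[-0.42,0,0.23],[-0.42,0,0.23],[-0.42,0,0.23],[-0.42,0,0.23],[0,0,0]],"turn":[[0,0,0],[0,0,0],[0,0,0],[0,0,0],[0,0,0],[0,0,0]],"hand":[1,1,1,1,1,1]}'
python3 - <<'E'
from h import *
lipnow()
E
python3 -m creep '{"xyz":[[0.81,0,0.31],[0.82,0,0.32],[0.83,0,0.33],[0.84,0,0.34],[1.13,0,0.14],[1.13,0,0.14],[1.13,0,0.14],[1.13,0,0.14],[0,0,0],[0,0,0]],"turn":[[0,-0.05,0],[0,-0.05,0],[0,-0.05,0],[0,-0.05,0],[0,-0.05,0],[0,-0.05,0],[0,-0.05,0],[0,-0.05,0],[0,0,0],[0,0,0]],"hand":[1,1,1,1,1,1,1,1,1,1]}'
python3 - <<'E'
from h import *
lipnow(); pebbles(); save('top','t6.png',(360,170,490,270),6)
E
```

```text
time: 38.92
ee_pos: [0.5406, -0.2063, 0.1941]
tcp_rot: [0.704, 0.667, -0.175, 0.169]
force: [-0.1, -0.7, -1.0]
opening: 0.0134
grasp_force: 59.7
lip bin mm [70.5 22.4  5. ] world [ 0.5297 -0.4055  0.005 ] pitch down -0.3 roll -0.0 yaw -93.0 F [-0.0906 -0.7081 -1.0285] open 0.01337964011939121
time: 39.75
ee_pos: [0.5433, -0.1553, 0.1291]
tcp_rot: [0.655, 0.622, -0.311, 0.297]
force: [-0.4, 0.5, -1.1]
opening: 0.0133
grasp_force: 59.7
lip bin mm [77.1 22.3 32.1] world [ 0.5292 -0.4122  0.0321] pitch down -23.1 roll -0.1 yaw -93.0 F [-0.4467  0.5179 -1.0757] open 0.013344784224660677
top px [440. 206.] n 31 bin xyz mm [44. 35. 48.]
top px [426. 208.] n 13 bin xyz mm [14. 30. 33.]
top px [434. 213.] n 39 bin xyz mm [33. 18. 40.]
top px [441. 218.] n 34 bin xyz mm [48.  5. 49.]
```

View pics/t6.png

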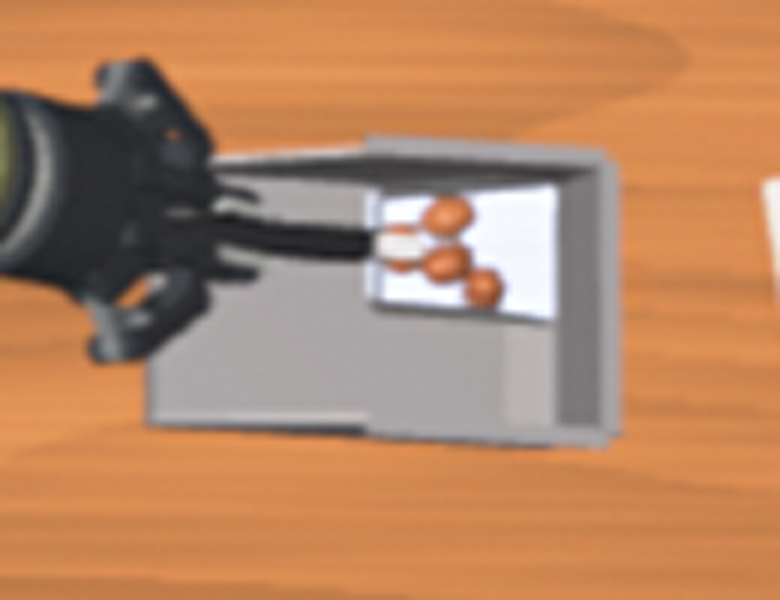

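All four remaining pebbles are on the blade at (400-485,215-290), and the visible bin floor is empty. Lift and carry.

```bash
python3 -m creep '{"xyz":[[-0.78,0,-0.63],[-1.17,0,-0.94],[-1.55,0,-1.26],[-1.55,0,-1.26],[-1.55,0,-1.26],[-1.55,0,-1.26],[-1.17,0,-0.94],[-0.78,0,-0.63],[0,0,0]],"turn":[[0,0,0],[0,0,0],[0,0,0],[0,0,0],[0,0,0],[0,0,0],[0,0,0],[0,0,0],[0,0,0]],"hand":[1,1,1,1,1,1,1,1,1]}'
python3 - <<'E'
from h import *
lipnow(); xp(-4,45,140,-23)
E
```

```text
time: 40.6
ee_pos: [0.544, -0.156, 0.2642]
tcp_rot: [0.656, 0.619, -0.31, 0.301]
force: [0.8, -0.3, -1.6]
opening: 0.0131
grasp_force: 59.7
lip bin mm [ 78.1  23.6 168. ] world [ 0.5304 -0.4132  0.168 ] pitch down -23.2 roll 0.3 yaw -93.2 F [ 0.8471 -0.2833 -1.5716] open 0.013149207974881087
turn(now axes) [0.0148 0.0042 0.0043] shift after turn [ 41.2752   4.8576 -46.497 ] shift now axes [ 41.0594   5.7229 -46.5895] target [0.6338 0.4605 0.2373] q [-0.2361  0.0927  2.0059 -1.0225  1.1103  0.3414]
```

```bash
python3 -m creep '{"xyz":[[0.5,0.06,-0.6],[1.2,0.15,-1.3],[1.72,0.22,-1.93],[1.72,0.22,-1.93],[1.72,0.22,-1.93],[1.72,0.22,-1.93],[1.72,0.22,-1.93],[1.72,0.22,-1.93],[1.72,0.22,-1.93],[1.72,0.22,-1.93],[1.72,0.22,-1.93],[1.72,0.22,-1.93],[1.72,0.22,-1.93]],"turn":[[0.006,0,0.004],[0,0,0],[0,0,0],[0,0,0],[0,0,0],[0,0,0],[0,0,0],[0,0,0],[0,0,0],[0,0,0],[0,0,0],[0,0,0],[0,0,0]],"hand":[1,1,1,1,1,1,1,1,1,1,1,1,1]}'
python3 -m creep '{"xyz":[[1.72,0.22,-1.93],[1.72,0.22,-1.93],[1.72,0.22,-1.93],[1.72,0.22,-1.93],[1.72,0.22,-1.93],[1.72,0.22,-1.93],[1.72,0.22,-1.93],[1.72,0.22,-1.93],[1.72,0.22,-1.93],[1.72,0.22,-1.93],[1.72,0.22,-1.93],[1.2,0.15,-1.3],[0.5,0.06,-0.6],[0,0,0],[0,0,0]],"turn":[[0,0,0],[0,0,0],[0,0,0],[0,0,0],[0,0,0],[0,0,0],[0,0,0],[0,0,0],[0,0,0],[0,0,0],[0,0,0],[0,0,0],[0,0,0],[0,0,0],[0,0,0]],"hand":[1,1,1,1,1,1,1,1,1,1,1,1,1,1,1]}'
python3 - <<'E'
from h import *
lipnow(); xp(-4,45,140,-23); pebbles()
E
```

```text
time: 41.68
ee_pos: [0.5869, 0.1536, 0.243]
tcp_rot: [0.656, 0.619, -0.314, 0.296]
force: [0.3, -0.9, -1.7]
opening: 0.0133
grasp_force: 59.7
time: 42.93
ee_pos: [0.6317, 0.4592, 0.2285]
tcp_rot: [0.656, 0.619, -0.314, 0.297]
force: [0.3, -0.5, -1.5]
opening: 0.0132
grasp_force: 59.7
lip bin mm [-540.9   76.4  132.3] world [0.6156 0.2021 0.1323] pitch down -23.3 roll -0.2 yaw -93.4 F [ 0.3076 -0.4628 -1.4891] open 0.013154271058365875
turn(now axes) [0.0042 0.0044 0.007 ] shift after turn [-0.5922  0.2024 -0.665 ] shift now axes [-0.5965  0.201  -0.6616] target [0.6338 0.4605 0.2373] q [ 0.6381  0.6834  1.2942 -0.658   1.7828  0.7673]
```

```bash
python3 -m creep '{"xyz":[[-1.86,0.06,-0.11],[-1.93,0.06,-0.04],[-2.0,0.06,0.03],[-2.08,0.06,0.09],[-2.17,0.06,0.14],[-2.53,0,-0.46],[0,0,0]],"turn":[[0,0.1,0],[0,0.1,0],[0,0.1,0],[0,0.1,0],[0,0.1,0],[0,0.1,0],[0,0,0]],"hand":[1,1,1,1,1,1,1]}'
python3 -m creep '{"xyz":[[-2.55,0,-0.45],[-2.58,0,-0.45],[-2.61,0,-0.44],[-2.64,0,-0.44],[-2.67,0,-0.44],[-2.7,0,-0.45],[-2.72,0,-0.46],[-2.64,0,-0.74],[0,0,0],[0,0,0],[0,0,0],[0,0,0]],"turn":[[0,0.1,0],[0,0.1,0],[0,0.1,0],[0,0.1,0],[0,0.1,0],[0,0.1,0],[0,0.1,0],[0,0.1,0],[0,0,0],[0,0,0],[0,0,0],[0,0,0]],"hand":[1,1,1,1,1,1,1,1,1,1,1,1]}'
python3 -m creep '{"xyz":[[0.5,0,-1],[1,0,-2],[1,0,-2],[1,0,-2],[1,0,-2],[0,0,0]],"turn":[[0,0,0],[0,-0.095,0],[0,-0.095,0],[0,-0.095,0],[0,-0.1,0],[0,0,0]],"hand":[1,1,1,1,1,1]}'
python3 - <<'E'
from h import *
lipnow(); save('side','s3.png',(170,180,340,310),4.5); lp(-40,0,120,35)
E
```

```text
time: 43.57
ee_pos: [0.6299, 0.3557, 0.3096]
tcp_rot: [0.722, 0.676, -0.102, 0.101]
force: [0.5, 0.3, -0.9]
opening: 0.0134
grasp_force: 59.6
time: 44.57
ee_pos: [0.6166, 0.1533, 0.3301]
tcp_rot: [0.704, 0.665, 0.183, -0.171]
force: [-0.1, 0.1, -1.0]
opening: 0.0135
grasp_force: 59.7
time: 45.07
ee_pos: [0.6175, 0.163, 0.4377]
tcp_rot: [0.725, 0.686, 0.05, -0.037]
force: [1.0, 0.7, -0.3]
opening: 0.0135
grasp_force: 59.7
lip bin mm [-448.3   83.   168. ] world [0.6173 0.1093 0.168 ] pitch down 35.0 roll 0.6 yaw -92.6 F [ 1.0032  0.725  -0.2628] open 0.013533709041419291
turn(now axes) [ 0.0071 -0.0033 -0.0001] shift after turn [-41.0236  -7.8888  -0.6169] shift now axes [-41.0222  -7.879   -0.8094] target [ 0.5161 -0.2403  0.3896] q [0.1539 0.0716 1.6578 0.1245 1.3766 0.1874]
```

View pics/s3.png

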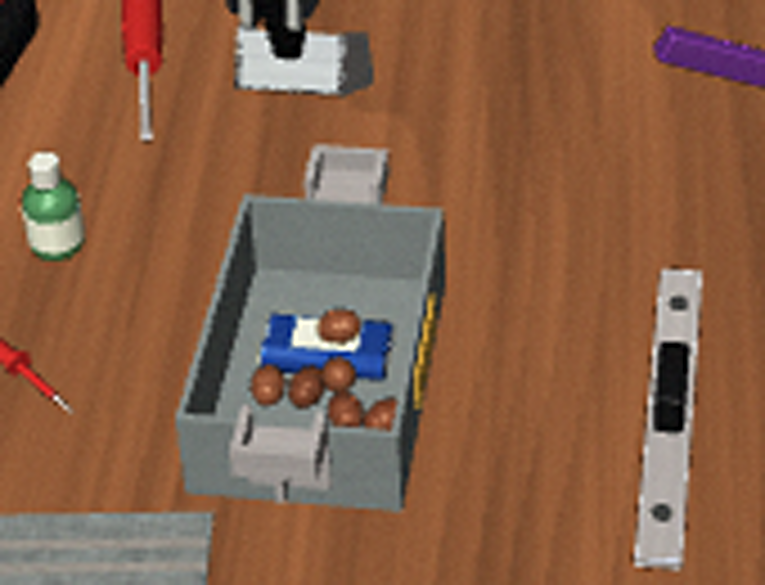

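Six pebbles are visible in the box at (267-383,325-412), and the seventh is probably behind the near wall; I'll check that from the top. Next I'll set the scoop in the bin.

```bash
python3 -m creep '{"xyz":[[0,0,0],[0,0,0],[0,0,0],[0,0,0],[0,0,0],[0,0,0]],"turn":[[0,-0.122,0],[0,-0.122,0],[0,-0.122,0],[0,-0.122,0],[0,-0.122,0],[0,0,0]],"hand":[1,1,1,1,1,1]}'
python3 - <<'E'
from h import *
lipnow(); lp(46,1,110,0)
E
```

```text
time: 45.62
ee_pos: [0.6165, 0.1615, 0.4266]
tcp_rot: [0.705, 0.667, -0.176, 0.165]
force: [0.1, -0.1, -2.7]
opening: 0.0131
grasp_force: 59.7
lip bin mm [-301.5   77.   236.7] world [ 0.6036 -0.0369  0.2367] pitch down -0.0 roll -0.4 yaw -93.3 F [ 0.0921 -0.0846 -2.698 ] open 0.013097176891844921
turn(now axes) [-0.008   0.0002 -0.001 ] shift after turn [-24.8063  -7.8658  27.4284] shift now axes [-24.8082  -7.6206  27.4958] target [ 0.5202 -0.1816  0.3   ] q [ 0.2436  0.1261  1.6309 -0.4632  1.5453  0.3503]
```

```bash
python3 -m creep '{"xyz":[[-1.9,-0.6,2.11],[-1.9,-0.6,2.11],[-1.9,-0.6,2.11],[-1.9,-0.6,2.11],[-1.9,-0.6,2.11],[-1.9,-0.6,2.11],[-1.9,-0.6,2.11],[-1.9,-0.6,2.11],[-1.9,-0.6,2.11],[-1.9,-0.6,2.11],[-1.9,-0.6,2.11],[-1.9,-0.6,2.11],[-1.9,-0.6,2.11],[0,0,0],[0,0,0]],"turn":[[-0.008,0,0],[0,0,0],[0,0,0],[0,0,0],[0,0,0],[0,0,0],[0,0,0],[0,0,0],[0,0,0],[0,0,0],[0,0,0],[0,0,0],[0,0,0],[0,0,0],[0,0,0]],"hand":[1,1,1,1,1,1,1,1,1,1,1,1,1,1,1]}'
python3 - <<'E'
from h import *
lipnow(); lp(46,1,12,0)
p,d=vision.grab_frame('top'); C=cloud('top',d); q=C[...,:2]-X0; X=q@xxv*1000;Y=q@xyv*1000; p=p.astype(int)
m=(p[...,0]-p[...,2]>35)&(abs(X)<56)&(abs(Y)<84)&(C[...,2]>.008)
n,l,s,c=cv2.connectedComponentsWithStats(m.astype(np.uint8))
for i in range(1,n):
    if s[i,4]>8: print('box blob',s[i,4],np.round([np.median(X[l==i]),np.median(Y[l==i]),np.percentile(C[l==i][:,2],95)*1000]))
pebbles()
cv2.imwrite('pics/t7.png',cv2.resize(p.astype(np.uint8)[130:230,170:490],(800,250),interpolation=cv2.INTER_CUBIC)[:,:,::-1])
E
```

```text
time: 46.87
ee_pos: [0.5198, -0.182, 0.2999]
tcp_rot: [0.707, 0.665, -0.171, 0.167]
force: [0.2, 0.2, 0.0]
opening: 0.0134
grasp_force: 59.6
lip bin mm [ 45.4   0.1 108.8] world [ 0.5087 -0.3794  0.1088] pitch down 0.3 roll 0.2 yaw -93.4 F [0.1677 0.2121 0.034 ] open 0.013354149050065897
turn(now axes) [ 0.0006 -0.0055 -0.0075] shift after turn [ 4.6226 -0.0007  8.6261] shift now axes [ 4.575  -0.0405  8.6514] target [ 0.5202 -0.1816  0.202 ] q [-0.3524 -0.018   2.0023 -0.5289  1.0639 -0.0517]
box blob 229 [-15.  23.  32.]
box blob 41 [-11. -16.  40.]
box blob 9 [-56. -23.  51.]
```

View pics/t7.png

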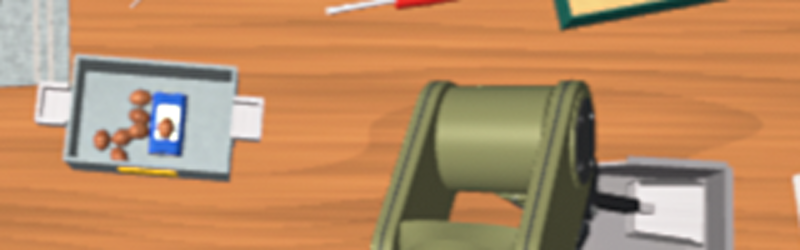

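The top view shows all 7 pebbles in the box at (102-165,97-154) and an empty bin below the scoop. I'll lower the scoop into it.

```bash
python3 -m creep '{"xyz":[[0.58,0,1.08],[0.58,0,1.08],[0.58,0,1.08],[0.58,0,1.08],[0.58,0,1.08],[0.58,0,1.08],[0.58,0,1.08],[0.58,0,1.08],[0.23,0,0.44],[0,0,0],[0,0,0]],"turn":[[0,-0.005,-0.007],[0,0,0],[0,0,0],[0,0,0],[0,0,0],[0,0,0],[0,0,0],[0,0,0],[0,0,0],[0,0,0],[0,0,0]],"hand":[1,1,1,1,1,1,1,1,1,1,1]}'
python3 - <<'E'
from h import *
lipnow(); lp(46,1,3,0)
E
```

```text
time: 47.88
ee_pos: [0.5217, -0.1812, 0.1985]
tcp_rot: [0.703, 0.668, -0.174, 0.17]
force: [0.4, 0.6, -1.6]
opening: 0.0134
grasp_force: 59.6
lip bin mm [46.4  3.5  9.4] world [ 0.5121 -0.3805  0.0094] pitch down -0.2 roll 0.1 yaw -92.8 F [ 0.437   0.5837 -1.6112] open 0.013437492673498173
turn(now axes) [0.0031 0.0042 0.0022] shift after turn [ 0.2197 -0.1508  0.5104] shift now axes [ 0.2222 -0.1519  0.509 ] target [ 0.5202 -0.1816  0.193 ] q [-0.3483  0.1268  2.0486 -0.6096  0.9022  0.0724]
```

```bash
python3 -m creep '{"xyz":[[0.1,0,0.2],[0.1,0,0.2],[0.06,0,0.12],[0.05,0,0.1],[0,0,0],[0,0,0]],"turn":[[0,0,0],[0,0,0],[0,0,0],[0,0,0],[0,0,0],[0,0,0]],"hand":[1,1,1,1,1,1]}'
python3 - <<'E'
from h import *
lipnow()
E
```

```text
time: 48.38
ee_pos: [0.5218, -0.1813, 0.1921]
tcp_rot: [0.703, 0.668, -0.174, 0.17]
force: [0.8, 1.2, -0.7]
opening: 0.0138
grasp_force: 59.7
lip bin mm [46.5  3.7  3. ] world [ 0.5123 -0.3807  0.003 ] pitch down -0.3 roll 0.1 yaw -92.8 F [ 0.7552  1.1743 -0.7389] open 0.01380301345793264
```

```bash
python3 -m creep '{"xyz":[[0.02,0,0.05],[0,0,0],[0,0,0],[0,0,0],[0,0,0],[0,0,-1],[0,0,-2],[0,0,-3],[0,0,-4],[0,0,-4],[0,0,0]],"turn":[[0,0,0],[0,0,0],[0,0,0],[0,0,0],[0,0,0],[0,0,0],[0,0,0],[0,0,0],[0,0,0],[0,0,0],[0,0,0]],"hand":[1,1,0.5,0.5,0.5,0.5,0.5,0.5,0.5,0.5,0.5]}'
python3 - <<'E'
from h import *
for cam in('top','side'):
    d=vision.grab_frame(cam)[1]; C=cloud(cam,d)
    g=C[box(C,.36,.5,.08,.28,.024,.045)&(d>0)]; print(cam,'bar grip',len(g),rect(g) if len(g)>5 else '',np.median(g[:,2]) if len(g) else '')
    g=C[box(C,.36,.5,.03,.31,.004,.014)&(d>0)]; print(' bar',len(g),rect(g))
    for o in vision.outline_of('scoop',cam)[:3]:
        P=C[o['pixels']&(d>0)]; print('scoop',round(o['conf'],2),o['bbox'],np.median(P,0),np.percentile(P[:,2],98))
need([.4301,.1735,.30],-3.5)
E
```

```text
time: 49.3
ee_pos: [0.5265, -0.1136, 0.3241]
tcp_rot: [0.703, 0.668, -0.17, 0.176]
force: [1.3, -0.7, 0.9]
opening: 0.0428
grasp_force: 0.0
top bar grip 115 (array([0.4302, 0.1737]), (44, 16), 86.50785827636719) 0.033031275115203096
 bar 825 (array([0.4305, 0.1713]), (278, 137), -89.5127520263195)
scoop 0.69 [209.5, 179.4, 215.1, 192.0] [0.5944 0.2124 0.0207] 0.023708463656992817
scoop 0.66 [380.0, 206.4, 435.0, 231.1] [ 0.5153 -0.3357  0.0094] 0.07944938669082567
scoop 0.35 [386.4, 272.9, 416.1, 298.7] [ 0.3431 -0.2816  0.0187] 0.023449204999238225
side bar grip 107 (array([0.4309, 0.1757]), (47, 16), 86.01519012451172) 0.031993671757635456
 bar 518 (array([0.4337, 0.1877]), (235, 63), 82.84539031982422)
scoop 0.65 [316.0, 185.7, 383.1, 212.6] [ 0.3294 -0.0655  0.0212] 0.08173122053509509
scoop 0.63 [270.0, 118.5, 314.6, 168.7] [ 0.5124 -0.3548  0.0067] 0.06894305013903279
scoop 0.59 [281.8, 141.0, 303.1, 155.7] [ 0.5135 -0.3111  0.0146] 0.08694799977039865
yaw -3.5 turn [0.0085 0.491  0.0103] shift cm [ 28.2464 -11.1052   1.4165] q6 0.04
yaw 176.5 turn [-0.761   0.0131 -3.0375] shift cm [-28.2464  11.1052   1.4165] q6 0.04
```

```bash
python3 -m creep '{"xyz":[[0,0,-1],[0,0,0],[0,0,0],[0,0,0],[0,0,0]],"turn":[[0,0.12,0],[0,0.12,0],[0,0.12,0],[0.008,0.125,0.01],[0,0,0]],"hand":[0,0,0,0,0]}'
python3 -m creep '{"xyz":[[2.83,-1.11,0.15],[2.83,-1.11,0.15],[2.83,-1.11,0.15],[2.83,-1.11,0.15],[2.83,-1.11,0.15],[2.83,-1.11,0.15],[2.83,-1.11,0.15],[2.83,-1.11,0.15],[2.83,-1.11,0.15],[2.83,-1.11,0.15],[0,0,0],[0,0,0]],"turn":[[0,0,0],[0,0,0],[0,0,0],[0,0,0],[0,0,0],[0,0,0],[0,0,0],[0,0,0],[0,0,0],[0,0,0],[0,0,0],[0,0,0]],"hand":[0,0,0,0,0,0,0,0,0,0,0,0]}'
python3 - <<'E'
from h import *
need([.4303,.1737,.1855],-3.5)
E
```

```text
time: 49.92
ee_pos: [0.5237, -0.1118, 0.3216]
tcp_rot: [0.729, 0.685, -0.003, -0.0]
force: [-0.2, -1.1, -0.6]
opening: 0.0856
grasp_force: 0.0
time: 50.92
ee_pos: [0.4295, 0.1791, 0.3051]
tcp_rot: [0.727, 0.687, -0.004, 0.003]
force: [0.8, -0.2, 0.1]
opening: 0.0853
grasp_force: 0.0
yaw -3.5 turn [-0.0016  0.0106  0.0044] shift cm [-0.5307  0.1123 11.9637] q6 0.34
yaw 176.5 turn [-0.0166 -0.0026 -3.1371] shift cm [ 0.5307 -0.1123 11.9637] q6 0.34
```

```bash
python3 -m creep '{"xyz":[[-0.53,0.11,1],[0,0,2.5],[0,0,2.5],[0,0,2.5],[0,0,2],[0,0,1],[0,0,0.4],[0,0,0],[0,0,0],[0,0,0],[0,0,0],[0,0,0],[0,0,0],[0,0,0],[0,0,0]],"turn":[[-0.002,0.011,0.004],[0,0,0],[0,0,0],[0,0,0],[0,0,0],[0,0,0],[0,0,0],[0,0,0],[0,0,0],[0,0,0],[0,0,0],[0,0,0],[0,0,0],[0,0,0],[0,0,0]],"hand":[0,0,0,0,0,0,0,0,1,1,1,1,1,1,1]}'
python3 -m creep '{"xyz":[[0,0,-1],[0,0,-2],[0,0,-3],[0,0,-3],[0,0,-3],[0,0,-2],[0,0,0],[0,0,0]],"turn":[[0,0,0],[0,0,0],[0,0,0],[0,0,0],[0,0,0],[0,0,0],[0,0,0],[0,0,0]],"hand":[1,1,1,1,1,1,1,1]}'
python3 - <<'E'
from h import *
need([.6165,.1590,.32],-3.9)
E
```

```text
time: 52.17
ee_pos: [0.4316, 0.1735, 0.1884]
tcp_rot: [0.729, 0.684, 0.003, -0.001]
force: [0.1, -0.6, 2.5]
opening: 0.0146
grasp_force: 59.3
time: 52.83
ee_pos: [0.431, 0.1728, 0.3285]
tcp_rot: [0.729, 0.684, 0.003, -0.0]
force: [-0.1, 0.3, -2.8]
opening: 0.0148
grasp_force: 59.0
yaw -3.9 turn [ 0.0035 -0.0047  0.0046] shift cm [-0.1187 18.6002  0.8483] q6 0.33
yaw 176.1 turn [ 0.0073  0.0055 -3.137 ] shift cm [  0.1187 -18.6002   0.8483] q6 0.33
```

```bash
python3 -m creep '{"xyz":[[-0.12,1.86,0],[0,1.86,0],[0,1.86,0],[0,1.86,0],[0,1.86,0],[0,1.86,0],[0,1.86,0],[0,1.86,0],[0,1.86,0],[0,1.86,0],[0,0,0],[0,0,0]],"turn":[[0.003,-0.005,0.005],[0,0,0],[0,0,0],[0,0,0],[0,0,0],[0,0,0],[0,0,0],[0,0,0],[0,0,0],[0,0,0],[0,0,0],[0,0,0]],"hand":[1,1,1,1,1,1,1,1,1,1,1,1]}'
python3 - <<'E'
from h import *
need([.6167,.1588,.255],-3.9)
d=vision.grab_frame('side')[1]; C=cloud('side',d)
q=C[...,:2]-X0; X=q@xxv*1000;Y=q@xyv*1000;Z=C[...,2]*1000
m=(abs(X)<30)&(Y>40)&(Y<125)&(Z>110)&(d>0); print('bar end: x',np.percentile(X[m],[2,98]),'y max',np.percentile(Y[m],[2,99]),'z',np.median(Z[m]),m.sum())
E
```

```text
time: 53.83
ee_pos: [0.6162, 0.1587, 0.3239]
tcp_rot: [0.731, 0.682, -0.003, -0.002]
force: [-0.9, -0.1, -2.8]
opening: 0.0145
grasp_force: 59.3
yaw -3.9 turn [-0.0074  0.0023 -0.001 ] shift cm [0.0172 0.0472 6.8866] q6 0.24
yaw 176.1 turn [0.0036 0.0115 3.1405] shift cm [-0.0172 -0.0472  6.8866] q6 0.24
bar end: x [-28.7332  24.17  ] y max [ 42.9432 103.0339] z 423.89380090824716 1580
```

```bash
python3 -m creep '{"xyz":[[0,0.04,2],[0,0,2],[0,0,1.5],[0,0,1],[0,0,0.4],[0,0,0],[0,0,0]],"turn":[[-0.007,0.002,0],[0,0,0],[0,0,0],[0,0,0],[0,0,0],[0,0,0],[0,0,0]],"hand":[1,1,1,1,1,1,1]}'
python3 - <<'E'
from h import *
need([.6167,.1588,.244],-3.9); print(st()['force'])
E
python3 -m creep '{"xyz":[[0,0,0.3],[0,0,0.3],[0,0,0.2],[0,0,0.1],[0,0,0],[0,0,0]],"turn":[[0,0,0],[0,0,0],[0,0,0],[0,0,0],[0,0,0],[0,0,0]],"hand":[1,1,1,1,1,1]}'
python3 - <<'E'
from h import *
need([.6167,.1588,.244],-3.9); print(st()['force'])
E
```

```text
time: 54.47
ee_pos: [0.6173, 0.1591, 0.259]
tcp_rot: [0.731, 0.682, 0.003, 0.002]
force: [0.4, -0.2, -1.7]
opening: 0.0143
grasp_force: 59.4
yaw -3.9 turn [ 0.0061 -0.0012 -0.0004] shift cm [-0.0293 -0.0596  1.4967] q6 0.24
yaw 176.1 turn [-0.0018 -0.0096  3.1412] shift cm [0.0293 0.0596 1.4967] q6 0.24
[ 0.4123 -0.1526 -1.6508]
time: 54.97
ee_pos: [0.6173, 0.1589, 0.2495]
tcp_rot: [0.731, 0.682, 0.002, 0.002]
force: [0.3, 0.4, -2.9]
opening: 0.0148
grasp_force: 59.3
yaw -3.9 turn [ 0.0055 -0.001  -0.0006] shift cm [-0.0187 -0.0547  0.5516] q6 0.24
yaw 176.1 turn [-0.0016 -0.0086  3.141 ] shift cm [0.0187 0.0547 0.5516] q6 0.24
[ 0.3458  0.3868 -2.9484]
```

```bash
python3 -m creep '{"xyz":[[0,-0.03,0.2],[0,0,0.2],[0,0,0.1],[0,0,0.05],[0,0,0],[0,0,0]],"turn":[[0.005,0,0],[0,0,0],[0,0,0],[0,0,0],[0,0,0],[0,0,0]],"hand":[1,1,1,1,1,1]}'
```

```text
time: 55.47
ee_pos: [0.617, 0.159, 0.2445]
tcp_rot: [0.731, 0.682, 0.001, -0.0]
force: [-2.2, -0.2, 2.9]
opening: 0.0147
grasp_force: 59.9
```

Seated (the force changed sign at the expected height). I'll release, back off and check.

```bash
python3 -m creep '{"xyz":[[0,0,0],[0,0,0],[0,0,0],[0,0,0],[0,0,-1],[0,0,-2],[0,0,-4],[0,0,-4],[0,-4,-2],[0,-4,0],[0,-4,0],[0,-4,0],[0,0,0],[0,0,0]],"turn":[[0,0,0],[0,0,0],[0,0,0],[0,0,0],[0,0,0],[0,0,0],[0,0,0],[0,0,0],[0,0,0],[0,0,0],[0,0,0],[0,0,0],[0,0,0],[0,0,0]],"hand":[0.3,0.3,0.3,0.3,0.3,0.3,0.3,0.3,0.3,0.3,0.3,0.3,0.3,0.3]}'
python3 - <<'E'
from h import *
T,d=vision.grab_frame('top'); S,e=vision.grab_frame('side')
for cam,dd in(('top',d),('side',e)):
    C=cloud(cam,dd); P=C[box(C,.58,.66,.1,.22,.082,.1)&(dd>0)]; print(cam,'grip',rect(P),np.median(P[:,2]))
    for nm,b in dict(tape=(.3,.39,-.33,-.23,.008,.03),driver=(.72,.8,-.19,0,.008,.04),flux=(.74,.81,.02,.1,.02,.08)).items():
        P=C[box(C,*b)&(dd>0)]; print(nm,np.median(P,0) if len(P) else None)
a=cv2.resize(T[140:250,170:470],(800,293)); b=cv2.resize(S[100:310,160:400],(343,300)); c=np.zeros((593,800,3),np.uint8); c[:293]=a; c[293:,:343]=b
f=cv2.resize(S[110:175,255:330],(346,300)); c[293:,400:746]=f
cv2.imwrite('pics/fin.png',c[:,:,::-1])
E
```

```text
time: 56.63
ee_pos: [0.4581, 0.1697, 0.373]
tcp_rot: [0.73, 0.683, 0.001, 0.0]
force: [0.6, -0.5, 0.1]
opening: 0.0599
grasp_force: 0.0
top grip (array([0.616, 0.158]), (43, 18), 87.71688079833984) 0.08952832071097572
tape [ 0.3432 -0.2802  0.0191]
driver [ 0.7566 -0.1252  0.0215]
flux [0.7743 0.0568 0.0432]
side grip (array([0.6163, 0.1608]), (47, 16), 85.94789123535156) 0.08794711005059141
tape [ 0.3413 -0.279   0.0158]
driver [ 0.7591 -0.1166  0.0196]
flux [0.7783 0.065  0.0398]
```

View pics/fin.png

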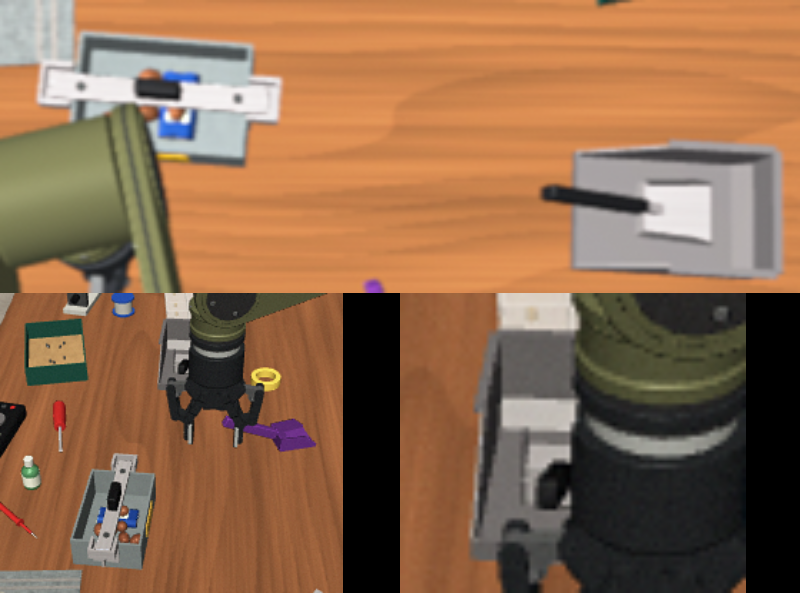

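The final views show the bar in both saddles (ends at (60,85) and (262,100)) with its grip at the starting height. The scoop stands in the empty bin at (675,210), and the bystanders haven't moved. Handing in.

```bash
python3 -c "
from cell import close_job
print(close_job())"
```

```text
the job is handed in; nothing more can be done
None
```

I handed the job in after about 57 s of robot time: the one loose pack lies flat in the box with all 7 pebbles (scoop only), the bar is back in both saddles, the scoop stands upright in the emptied bin, and the screwdriver, tape and bottle were not disturbed.

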